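# Charge the power packs in the pine crate

### The job

Swing the desk lamp's arm round to the left until its head is clear of both the charging crate and the key panel, then put every power pack on the desk into the crate, each resting on the mat and none on top of another. Then press the lid shut past its catch, and with it shut start the charger by pressing the keys one at a time, yellow, then blue, then green, letting each one up again. Finally swing the lamp head back over the crate; leave the other things on the desk where they are.

Things in the scene. Friction and masses are not known exactly. Their poses are not given: they have to be found in the camera images.
- crate: pine charging crate, fixed: open box 160 (x, depth) x 400 (y, width) x 70 mm high, walls and floor 8 mm, inside 144 x 384 and 62 deep, black charging mat on its floor; origin at the centre of its underside, z up, -x its front (towards the robot); lid hinged on the far (+x) rim, its free edge to the front
- lid (a joint): lid, rad: 0 shut, 1.75 open; starts at 1.5 to 1.66. Stiff hinge (0.32 N m): stays where left. Pine board 160 x 400 x 12 mm, top at 82 mm when shut, steel tab at its free edge. At about 0.07 rad it meets a sprung catch at the crate's front: 9 to 14 N down near the front edge takes it past (snaps at about 0.03) and it is then held shut; stopped before, it stays ajar
- lid_tab (a point): centre of the lid's pull tab (30 long, 70 wide, 12 mm thick) that continues the board past its free edge, 175 mm from the hinge line. Axes turn with the lid: z is the normal of its outer face (up when shut, to the far side +x when open), -x from hinge to free edge, y along the hinge. Lid open: the tab is the topmost part
- lid_hinge (a point): middle of the lid's hinge line, on the lower face of the board at the crate's far rim, 70 mm above the desk; its axes turn with the lid, y along the hinge
- lamp_arm (a joint): swing of the desk lamp's arm, rad, 0 to 1.75, growing clockwise from above. At the start (0 to 0.22) the head hangs over the left (+y) half of the crate; growing, it comes forward and round to the left, clear from about 1.0; at about 1.25 the arm points to -x of the crate. Its head is over the crate below 0.3. Light friction, stays where left
- lamp_grip (a point): middle of the free height of a black upright grip peg, 16 mm across, on top of the lamp head at the arm's end, 240 mm from the pivot; 244 mm above the desk, peg top 264, foot of the peg 215. The head below it is 90 mm across
- lamp_head (a point): centre of the underside of the lamp head (90 mm across), 170 mm above the desk
- lamp_hinge (a point): pivot of the lamp arm on its post, 200 mm above the desk; the axis is vertical; the post is 22 mm across on a foot 120 mm across
- key_yellow (a joint): travel of the yellow key in m: 0 released, 0.006 fully pressed down (springs back; about 5 N at the bottom); it counts as pressed beyond 0.0035
- key_yellow_top (a point): centre of the top face of the round yellow key (28 mm across), about 34 mm above the desk; the three keys stand 50 mm apart in a row on a white panel 62 x 160 mm in front of the crate's left half; which colour stands where varies
- key_blue (a joint): travel of the blue key in m: 0 released, 0.006 fully pressed down (springs back; about 5 N at the bottom); it counts as pressed beyond 0.0035
- key_blue_top (a point): centre of the top face of the round blue key (28 mm across), about 34 mm above the desk; the three keys stand 50 mm apart in a row on a white panel 62 x 160 mm in front of the crate's left half; which colour stands where varies
- key_green (a joint): travel of the green key in m: 0 released, 0.006 fully pressed down (springs back; about 5 N at the bottom); it counts as pressed beyond 0.0035
- key_green_top (a point): centre of the top face of the round green key (28 mm across), about 34 mm above the desk; the three keys stand 50 mm apart in a row on a white panel 62 x 160 mm in front of the crate's left half; which colour stands where varies
- pack_a: power pack, black block 70 (x) x 48 (y) x 32 (z) mm, about 0.18 kg, lying loose on the desk at the start; origin at its centre; may be absent (None)
- pack_b: power pack, white block 70 (x) x 48 (y) x 32 (z) mm, about 0.18 kg, lying loose on the desk at the start; origin at its centre; may be absent (None)
- pack_c: power pack, orange block 70 (x) x 48 (y) x 32 (z) mm, about 0.18 kg, lying loose on the desk at the start; origin at its centre; may be absent (None)
- pack_d: power pack, red block 70 (x) x 48 (y) x 32 (z) mm, about 0.18 kg, lying loose on the desk at the start; origin at its centre; may be absent (None)
- mug: bystander, leave alone: blue mug, 80 mm across, 90 high (mm)
- stapler: bystander, leave alone: black and red stapler, 130 long, 38 high (mm)
- mouse: bystander, leave alone: black computer mouse, 105 x 60 x 32 (mm)
- tape: bystander, leave alone: yellow roll of tape, 100 across, 24 high, lying flat (mm)
- pencup: bystander, leave alone: dark steel pen cup, 76 across, 100 high (mm)
There are look-alikes about, which are no part of the job. Leave any turquoise look-alike of the pack_a alone.

How it is judged:
By the outcome, as a careful person would: the job done as asked, in the order asked, and still so for the second after the job is handed in, with the robot touching nothing.
Of pack_a, pack_b, pack_c, pack_d only 2 to 4 are there at a start; the rules pass over those that are not, and their reading is None.
At some moment in a run one of pack_a, pack_b, pack_c, pack_d may be knocked a few centimetres aside while the robot is not near it.
Once in a run the grip may slacken for a moment while it holds something.
It also fails if it takes over 210 s, if anything falls off the work surface, if the arm or the gripper's body presses on something with over 40 N, if the wrist force passes 120 N, or if a joint passes its speed limit or range.

### The arm

A 7-joint arm with a two-finger parallel gripper is mounted at the origin on the work surface. World frame = base frame: x ahead of the robot, y to its left, z up, the work surface at z = 0. Lengths are in m, angles in degrees, forces in N, time in s.
With the tool pointing down it reaches from about 0.4 to 0.85 m from the base axis. Payload 10.4 kg.
Tool frame: the origin (TCP) lies on the centre line of the jaws, within the pads' length; the fingertips stand 17 mm ahead of it and the grasp point (between the pads) lies 2 mm behind it; y points along the fingers, x is the direction in which the jaws open and shut, and the axes are right-handed (so a half turn about y gives the same grasp; the last joint's range is limited). The gripper opens to 87 mm and grips with 3 to 60 N. Pads are 19 mm wide; open, the fingers measure 117 mm over their backs; the gripper's body (75 mm by 190 mm) begins 51 mm behind the grasp point.
Start: joints at [-77.384, 19.034, -3.707, 83.658, 1.238, 77.344, -5.071], TCP at [0.15, 0.607, 0.24] pointing down, gripper open.
Joint ranges: [-148.97, 148.97], [-28.65, 121.19], [-84.17, 76.75], [9.2, 138.47], [-72.65, 252.65], [3.7, 117.97], [-149.18, 149.18]. Speed limits (degrees/s): [127.2, 127.2, 159.86, 159.86, 180, 180, 180].

### API

Orientations are given as a 3x3 rotation matrix whose columns are the frame's x, y, z axes.
In Python, from workcell import robot gives the robot as it stands.
- The arm moves only by the tool carry_out, never from a script. Its argument "motion" is a list of rows, each a list of 7 numbers: the shift along the tool's x, y, z in units of 25 mm (1.0 is 25 mm), then the turn, a rotation vector about the tool's x, y, z in units of 8 degrees (1.0 is 8 degrees), then the opening, from 0 (shut) to 1 (fully open). In form: [[dx, dy, dz, rx, ry, rz, hand], ...]. A call has 1 to 12 rows; each row shifts and turns the commanded pose from where the row before left it, along the tool's axes as they then stand; what a row does not reach is not made up. A row lasts 1/10 s, in which the tool goes at most 50 mm and 8.59 degrees, less where a joint would pass 70% of its speed; a pose out of reach is approached as far as the arm can. A call is refused whole if a number of a shift passes 1 or a number of a turn 1, either way. A call with a gripper value outside its range is refused whole. The fingers move at their own pace and stop on an object; "force" is the grip in N (left out, the last holds). Time passes only in rows, so rows that do not move let the fingers close. It gives the time, the measured TCP pose, the force and the opening at its end, in the units of the state.
- robot.read_state(): the state, without advancing time (a new reading comes with each control period).
- robot.camera(name): name is "side" or "top" or "wrist"; returns (picture, depth): 420x560x3 uint8, blue, green, red; 420x560 float32, m along the optical axis (not along the pixel's ray), 0 where there is no reading.
- robot.camera_info(name): a dict with "camera_matrix" (3x3 intrinsics, pixels), "xyz" and "orientation" of the camera in the world. Camera axes: x right, y down, z forward; pixel columns grow to the right and rows downward; lengths in m; the calibration is good to about 2 mm. A picture is of the moment at which its call begins: read the wrist's pose just before it. camera_info takes no time and is no camera call; for the wrist camera it gives the pose at the moment of the call.
- robot.finish_job(): hands the job in, once; it reports no verdict.
The state is a dict: "time_s": time; "q": joint angles; "joint_vel": joint speeds; "tau": joint torques, N m; "eef_pos": TCP position; "tcp_rot": TCP orientation; "wrist_force": force on the tool from outside, world axes, zero at the start; "torque": the same for the moment, N m; "width": opening from 0.0 (shut) to 1.0 (fully open).
Only numpy, scipy, OpenCV 4.12 (cv2) and the standard library are available. Lean on these libraries where they do the work, as an engineer would, in place of code of your own. Each camera call takes 0.05 s, during which the arm holds its last target.

## Working session

There is one attempt and no reset: what is moved stays moved. The work goes in short steps, Python scripts to look and compute and a tool call to move; the robot and the scene stay as the last step left them, time stands still between calls to the robot, and variables do not carry over. Pictures are saved under pics/ and viewed, and the job is handed in when it is done.

Besides the shell and the picture viewer there is one more tool, called after "Emit:" as name(argument=value, ...) on one line, values as JSON. carry_out: Moves the arm, as the interface text tells. Its arguments: {"type":"object","properties":{"motion":{"type":"array"},"force":{"type":"number"}},"required":["motion"]}

```bash
ls -la; mkdir -p pics; python3 - <<'E'
from workcell import robot
import cv2,numpy as np
s=robot.read_state(); print(s)
for n in ("side","top","wrist"):
    i=robot.camera_info(n); print(n,i)
    p,d=robot.camera(n); cv2.imwrite(f"pics/a_{n}.png",p); np.save(f"pics/a_{n}.npy",d)
E
```

```text
total 12
drwxr-xr-x  3 agent agent 4096 Dec  6 18:18 .
drwxr-xr-x 23 root  root  4096 Dec  6 18:18 ..
drwxr-xr-x  2 agent agent 4096 Dec  6 18:18 pics
{'time_s': 0.0, 'q': array([-77.38409579,  19.07163098,  -3.70860977,  83.70586083,
         1.2370906 ,  77.34149154,  -5.07251509]), 'joint_vel': array([-0.02341082, -0.01727184, -0.08389521, -0.02374313, -0.03917403,
       -0.01843559,  0.05206998]), 'tau': array([-2.31500826e-04, -6.23279500e+01,  2.43067770e-02, -3.89893878e+01,
       -6.14180812e-02,  3.99849960e-02,  1.32911555e-04]), 'eef_pos': array([0.15015695, 0.60633009, 0.23875892]), 'tcp_rot': array([[ 2.40398037e-01, -2.87632995e-04, -9.70674354e-01],
       [ 9.70673414e-01, -1.35116836e-03,  2.40398205e-01],
       [-1.38069093e-03, -9.99999046e-01, -4.56205190e-05]]), 'wrist_force': array([ 0.41805575, -0.4870532 , -0.03030497]), 'torque': array([ 0.01317069,  0.023434  , -0.01878832]), 'width': 0.9983471121461568}
side {'camera_matrix': array([[386.00247828,   0.        , 276.47657545],
       [  0.        , 386.00247828, 211.50000447],
       [  0.        ,   0.  
[... 325 characters left out ...]
.        , 389.57415092, 206.24881355],
       [  0.        ,   0.        ,   1.        ]]), 'xyz': array([ 0.28392752, -0.06985924,  1.42346605]), 'orientation': array([[-0.01480777, -0.98329044,  0.18144044],
       [-0.99972948,  0.01781462,  0.01495359],
       [-0.01793602, -0.18116992, -0.98328824]])}
wrist {'camera_matrix': array([[295.58023716,   0.        , 281.69728974],
       [  0.        , 295.58023716, 207.35286101],
       [  0.        ,   0.        ,   1.        ]]), 'xyz': array([0.0751567 , 0.62456867, 0.38488292]), 'orientation': array([[ 0.24048077,  0.93161703,  0.27250452],
       [ 0.97065253, -0.23033767, -0.06912466],
       [-0.00162966,  0.28113035, -0.95966821]])}
```

View pics/a_top.png

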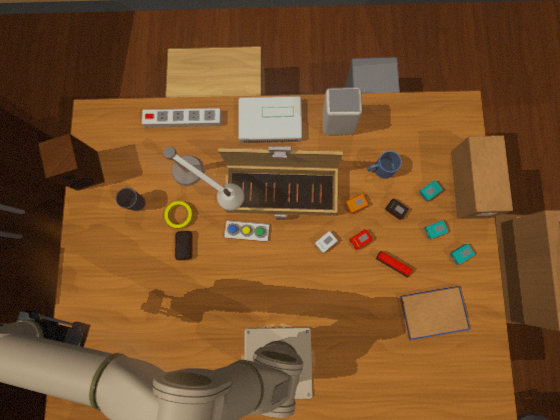

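View pics/a_side.png

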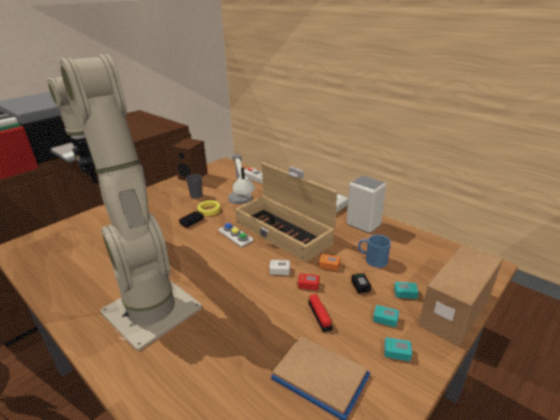

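View pics/a_wrist.png

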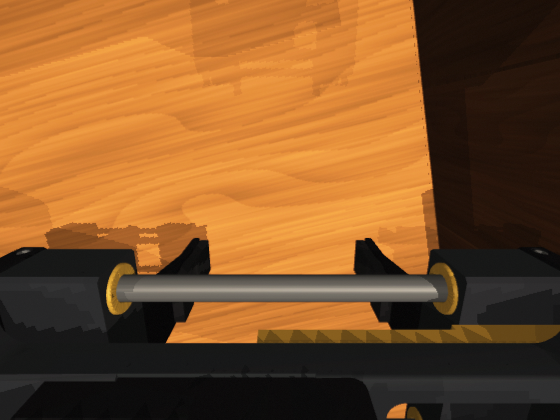

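```bash
cat > h.py <<'E'
import numpy as np,cv2
from workcell import robot
from scipy.spatial.transform import Rotation as R
def ray(i,u,v):
    K=i["camera_matrix"]; d=np.linalg.inv(K)@np.array([u,v,1.]); return i["xyz"],i["orientation"]@d
def plane(i,u,v,z):
    o,d=ray(i,u,v); t=(z-o[2])/d[2]; return o+t*d
def deproj(i,D):
    h,w=D.shape; u,v=np.meshgrid(np.arange(w),np.arange(h)); K=i["camera_matrix"]
    X=np.stack([(u-K[0,2])/K[0,0]*D,(v-K[1,2])/K[1,1]*D,D],-1)
    P=X@i["orientation"].T+i["xyz"]; P[D==0]=np.nan; return P
def proj(i,p):
    c=i["orientation"].T@(np.array(p)-i["xyz"]); q=i["camera_matrix"]@c; return q[:2]/q[2]
def shot(name,tag):
    i=robot.camera_info(name); p,d=robot.camera(name); cv2.imwrite(f"pics/{tag}_{name}.png",p); return i,p,d
def toward(target,yaw=None,s=None):
    """total shift in tool axes, units of 25mm, and turn about tool y (units 8deg) to make tool x at yaw deg (mod 180), tool down"""
    s=s or robot.read_state(); Rm=s["tcp_rot"]; 
    out={}
    if yaw is not None:
        a=np.radians(yaw); x=np.array([np.cos(a),np.sin(a),0]); y=np.array([0,0,-1.]); 
        best=None
        for sg in(1,-1):
            T=np.stack([sg*x,y,np.cross(sg*x,y)],1); rv=R.from_matrix(Rm.T@T).as_rotvec(degrees=True)/8
            if best is None or np.linalg.norm(rv)<np.linalg.norm(best): best=rv
        out["turn"]=best.round(2)
    d=np.array(target)-s["eef_pos"]; out["d_world"]=d.round(4); out["shift_tool"]=(Rm.T@d/0.025).round(2)
    return out
E
python3 - <<'E'
from h import *
i=robot.camera_info("top"); D=np.load("pics/a_top.npy"); p=cv2.imread("pics/a_top.png"); P=deproj(i,D)
hsv=cv2.cvtColor(p,cv2.COLOR_BGR2HSV)
for n,u,v in [("orange",358,203),("black",397,209),("white",327,241),("red",361,239),("tq1",431,190),("tq2",437,229),("tq3",463,254),("keyL",233,229),("keyM",246,230),("keyR",260,231),("lamphead",229,196),("counter",170,153),("foot",187,170),("tab",279,152),("crate frontL",227,209),("crate frontR",336,212),("rimBR",338,170),("lidL",222,152),("lidR",341,155),("matcentre",281,190),("desk",300,270),("mug",387,166),("pencup",130,199),("mouse",183,245),("tape",178,214),("catch",281,215)]:
    print(n,(u,v),P[v,u].round(3),hsv[v,u],plane(i,u,v,0.032).round(3)[:2])
big=cv2.resize(p[130:290,110:480],None,fx=2.1,fy=2.1,interpolation=cv2.INTER_CUBIC); cv2.imwrite("pics/a_topcrop.png",big)
E
```

```text
orange (358, 203) [ 0.55  -0.3    0.024] [ 11  32 128] [ 0.548 -0.298]
black (397, 209) [ 0.524 -0.438  0.032] [ 13  33 122] [ 0.524 -0.438]
white (327, 241) [ 0.412 -0.181  0.039] [ 14  27 121] [ 0.412 -0.182]
red (361, 239) [ 0.417 -0.303  0.033] [ 12  36 127] [ 0.417 -0.303]
tq1 (431, 190) [ 0.592 -0.566  0.029] [ 14  31 122] [ 0.591 -0.565]
tq2 (437, 229) [ 0.448 -0.573  0.038] [ 12  27 123] [ 0.449 -0.575]
tq3 (463, 254) [ 0.359 -0.659  0.032] [ 18  28 119] [ 0.358 -0.659]
keyL (233, 229) [0.46  0.154 0.039] [108 186 166] [0.461 0.155]
keyM (246, 230) [0.456 0.108 0.034] [ 30 255 190] [0.457 0.108]
keyR (260, 231) [0.452 0.057 0.036] [ 63 173 147] [0.452 0.058]
lamphead (229, 196) [0.543 0.139 0.216] [ 19  44 145] [0.583 0.171]
counter (170, 153) [0.689 0.333 0.218] [ 16  43 124] [0.752 0.395]
foot (187, 170) [0.683 0.328 0.036] [ 12 115 109] [0.684 0.329]
tab (279, 152) [ 0.677 -0.022  0.244] [ 11  38 160] [ 0.747 -0.014]
crate frontL (227, 209) [0.508 0.152 0.179] [ 20  52 142] [0.535 0.178]
crate frontR (336, 212) [ 0.511 -0.214  0.067] [ 18 152 154] [ 0.516 -0.218]
rimBR (338, 170) [ 0.683 -0.235 -0.003] [ 14 177 124] [ 0.673 -0.231]
lidL (222, 152) [0.688 0.163 0.221] [ 16 149  96] [0.752 0.2  ]
lidR (341, 155) [ 0.67  -0.22   0.222] [ 15 157 107] [ 0.731 -0.244]
matcentre (281, 190) [ 0.606 -0.019  0.014] [13 79 45] [ 0.602 -0.02 ]
desk (300, 270) [ 0.312 -0.084 -0.004] [ 15 184 162] [ 0.312 -0.083]
mug (387, 166) [ 0.693 -0.418  0.005] [103  61  75] [ 0.685 -0.411]
pencup (130, 199) [0.582 0.544 0.012] [11 85 48] [0.578 0.536]
mouse (183, 245) [0.407 0.335 0.029] [ 15 127  52] [0.406 0.334]
tape (178, 214) [0.524 0.366 0.002] [ 16 192 162] [0.519 0.356]
catch (281, 215) [ 0.503 -0.02   0.067] [  8  37 172] [ 0.509 -0.018]
```

View pics/a_topcrop.png

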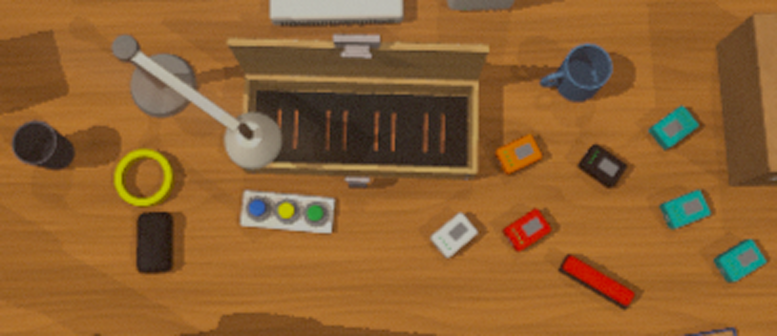

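```bash
python3 - <<'E'
from h import *
i=robot.camera_info("top"); p=cv2.imread("pics/a_top.png"); j=robot.camera_info("side"); ps=cv2.imread("pics/a_side.png")
cv2.imwrite("pics/b1.png",cv2.resize(p[135:225,160:260],None,fx=6,fy=6,interpolation=cv2.INTER_CUBIC))
cv2.imwrite("pics/b2.png",cv2.resize(ps[145:245,170:330],None,fx=5,fy=5,interpolation=cv2.INTER_CUBIC))
E
```

```text
(no output)
```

View pics/b1.png

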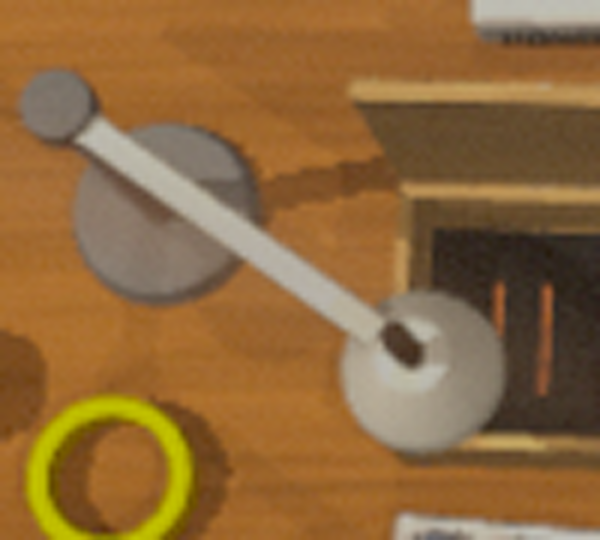

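View pics/b2.png

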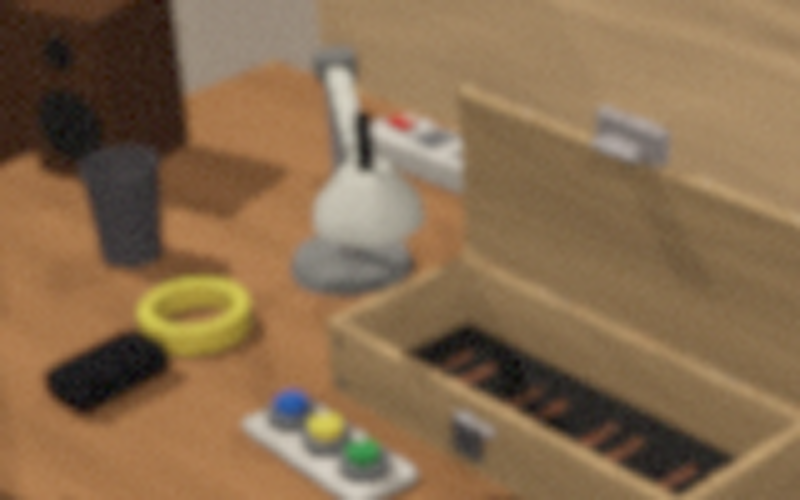

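```bash
python3 - <<'E'
from h import *
i=robot.camera_info("top"); j=robot.camera_info("side"); p=cv2.imread("pics/a_top.png"); P=deproj(i,np.load("pics/a_top.npy"))
print("peg top", plane(i,225.8,190,.264), "foot",plane(i,229.5,194.3,.215))
print("side peg", plane(j,242.6,168.8,.264), plane(j,243,178,.215))
print("side key blue/y/g",[plane(j,170+u/5,145+v/5,.034).round(3) for u,v in((291,403),(325,426),(363,452))])
print("pivot",plane(i,160+58/6,135+105/6,.21))
hsv=cv2.cvtColor(p,cv2.COLOR_BGR2HSV)
def blob(name,m,z,box):
    u0,v0,u1,v1=box; mm=np.zeros(m.shape,np.uint8); mm[v0:v1,u0:u1]=m[v0:v1,u0:u1]; mm=cv2.morphologyEx(mm,cv2.MORPH_CLOSE,np.ones((5,5)))
    c=max(cv2.findContours(mm,0,1)[0],key=cv2.contourArea)
    w=np.array([plane(i,*q[0],z)[:2] for q in cv2.convexHull(c)],np.float32)
    (cx,cy),(a,b),t=cv2.minAreaRect(w*1000); L=t if a>b else t+90
    print(name,"centre",(round(cx),round(cy)),"dims",round(max(a,b)),round(min(a,b)),"long yaw",round(L%180,1), "px",cv2.minAreaRect(c)[0])
H,S,V=[hsv[...,k] for k in range(3)]
u8=lambda b:(b*255).astype(np.uint8)
blob("orange",u8((H<14)&(S>215)&(V>120)),.03,(340,190,375,220))
blob("red",u8(((H<6)|(H>172))&(S>150)),.03,(345,225,378,252))
blob("white",u8((S<90)&(V>90)),.03,(310,225,342,258))
blob("black",u8((V<75)),.03,(380,195,412,222))
for k,b in(("tq1",(415,175,450,205)),("tq2",(420,215,455,243)),("tq3",(445,240,480,268))): blob(k,u8((H>80)&(H<100)&(S>100)),.03,b)
blob("blue",u8((H>100)&(H<120)&(S>100)),.034,(222,220,242,240))
blob("yel",u8((H>22)&(H<35)&(S>150)&(V>110)),.034,(238,222,255,240))
blob("grn",u8((H>50)&(H<80)&(S>80)),.034,(252,222,268,242))
# crate rim: pts high z between .06 and .075
Z=P[...,2]
for u in (250,265,300,315,330):
    col=[(v,P[v,u].round(3)) for v in range(140,222,1) if .05<Z[v,u]]
    print(u,"front",[c[1][0] for c in col if c[0]>195], )
for v in(180,190,200):
    print(v,[ (u,P[v,u].round(3)[1:]) for u in range(328,345)])
E
```

```text
peg top [0.55193514 0.14103657 0.264     ] foot [0.54901298 0.1379349  0.215     ]
side peg [0.54278568 0.12895871 0.264     ] [0.55486784 0.14463232 0.215     ]
side key blue/y/g [array([0.457, 0.148, 0.034]), array([0.452, 0.101, 0.034]), array([0.446, 0.05 , 0.034])]
pivot [0.69357554 0.33677446 0.21      ]
orange centre (516, -272) dims 0 0 long yaw 90.0 px (351.0, 212.0)
red centre (417, -302) dims 70 44 long yaw 119.7 px (360.5882263183594, 239.14703369140625)
white centre (411, -177) dims 71 48 long yaw 128.5 px (325.77044677734375, 241.52459716796875)
black centre (525, -437) dims 69 52 long yaw 53.8 px (396.5384216308594, 208.69232177734375)
tq1 centre (590, -564) dims 74 45 long yaw 125.9 px (430.41156005859375, 190.45770263671875)
tq2 centre (448, -572) dims 73 44 long yaw 110.6 px (436.137939453125, 229.34483337402344)
tq3 centre (360, -656) dims 73 47 long yaw 119.2 px (462.05621337890625, 253.58990478515625)
blue centre (463, 158) dims 23 23 long yaw 44.8 px (232.00001525878906, 228.50001525878906)
yel centre (458, 110) dims 25 25 long yaw 0.2 px (245.5, 229.5)
grn cent
[... 1379 characters left out ...]
ray([-0.239, -0.001])), (341, array([-0.242,  0.002])), (342, array([-0.246, -0.   ])), (343, array([-0.251, -0.005])), (344, array([-0.254, -0.005]))]
200 [(328, array([-0.192,  0.008])), (329, array([-0.196,  0.009])), (330, array([-0.199,  0.011])), (331, array([-0.203,  0.009])), (332, array([-0.207,  0.008])), (333, array([-0.211,  0.009])), (334, array([-0.211,  0.039])), (335, array([-0.212,  0.068])), (336, array([-0.215,  0.074])), (337, array([-0.218,  0.072])), (338, array([-0.23 , -0.003])), (339, array([-0.234, -0.   ])), (340, array([-0.237,  0.006])), (341, array([-0.242, -0.005])), (342, array([-0.245,  0.   ])), (343, array([-0.249, -0.004])), (344, array([-0.252,  0.   ]))]
```

Emit:
carry_out(motion=[[0,-0.4,0,0,-0.95,0,0.6],[0,-0.4,0,0,-0.95,0,0.6],[0,-0.4,0,0,-0.95,0,0.6],[0,-0.4,0,0,-0.95,0,0.6],[0,-0.4,0,0,-0.95,0,0.6],[0,-0.4,0,0,-0.95,0,0.6],[0,-0.4,0,0,-0.95,0,0.6],[0,-0.4,0,0,-0.95,0,0.6],[0,-0.4,0,0,-0.95,0,0.6]])

```text
time_s: 1.05
eef_pos: [0.1502, 0.6066, 0.3296]
tcp_rot: [[-0.817, -0.0, -0.576], [0.576, -0.001, -0.817], [-0.0, -1.0, 0.001]]
wrist_force: [0.6, 0.1, -0.0]
width: 0.599
```

```bash
python3 - <<'E'
from h import *
s=robot.read_state(); print(s["time_s"],s["eef_pos"],s["q"].round(0)); print(toward((.549,.139,.33),144))
E
```

```text
1.05 [0.15023113 0.60655145 0.32961475] [-71.  18. -12.  75.   4.  88.  62.]
{'turn': array([-0. ,  0.1, -0. ]), 'd_world': array([ 3.988e-01, -4.676e-01,  4.000e-04]), 'shift_tool': array([-2.381e+01, -1.000e-02,  6.090e+00])}
```

Emit:
carry_out(motion=[[-1,0,0.25,0,0,0,0.6],[-1,0,0.25,0,0,0,0.6],[-1,0,0.25,0,0,0,0.6],[-1,0,0.25,0,0,0,0.6],[-1,0,0.25,0,0,0,0.6],[-1,0,0.25,0,0,0,0.6],[-1,0,0.25,0,0,0,0.6],[-1,0,0.25,0,0,0,0.6],[-1,0,0.25,0,0,0,0.6],[-1,0,0.25,0,0,0,0.6],[-1,0,0.25,0,0,0,0.6],[-1,0,0.25,0,0,0,0.6]])

```text
time_s: 2.25
eef_pos: [0.3514, 0.3704, 0.3294]
tcp_rot: [[-0.814, -0.0, -0.581], [0.581, -0.0, -0.814], [0.0, -1.0, 0.0]]
wrist_force: [1.8, 1.2, 0.5]
width: 0.6
```

Emit:
carry_out(motion=[[-1,0,0.25,0,0,0,0.6],[-1,0,0.25,0,0,0,0.6],[-1,0,0.25,0,0,0,0.6],[-1,0,0.25,0,0,0,0.6],[-1,0,0.25,0,0,0,0.6],[-1,0,0.25,0,0,0,0.6],[-1,0,0.25,0,0,0,0.6],[-1,0,0.25,0,0,0,0.6],[-1,0,0.25,0,0,0,0.6],[-1,0,0.25,0,0,0,0.6],[0,0,0,0,0,0,0.6]])

```text
time_s: 3.35
eef_pos: [0.5198, 0.1717, 0.3292]
tcp_rot: [[-0.811, 0.0, -0.585], [0.585, -0.002, -0.811], [-0.001, -1.0, 0.001]]
wrist_force: [0.7, 0.3, 0.2]
width: 0.599
```

```bash
python3 - <<'E'
from h import *
i,p,d=shot("wrist","c1")
s=robot.read_state(); print(s["time_s"],s["eef_pos"],s["q"].round(0)); print(toward((.549,.139,.33),144))
print(proj(i,(.549,.139,.264)),proj(i,(.549,.139,.215)))
E
```

```text
3.4 [0.51868829 0.1737532  0.32915416] [-35.   7.  13.  88.  -2.  85. 122.]
{'turn': array([-0.01,  0.04,  0.  ]), 'd_world': array([ 0.0303, -0.0348,  0.0008]), 'shift_tool': array([-1.8 , -0.03,  0.42])}
[225.02018392 215.73387145] [235.00448148 199.22115851]
```

View pics/c1_wrist.png

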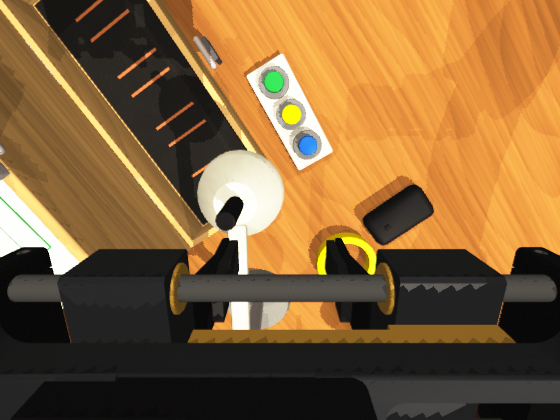

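Emit:
carry_out(motion=[[-0.85,0,0.2,0,0,0,0.6],[-0.85,0,0.2,0,0,0,0.6],[0,0,0,0,0,0,0.6],[0,0.6,0,0,0,0,0.6],[0,0.6,0,0,0,0,0.6],[0,0.6,0,0,0,0,0.6],[0,0.6,0,0,0,0,0.6],[0,0.6,0,0,0,0,0.6],[0,0.35,0,0,0,0,0.6],[0,0,0,0,0,0,0.6]])

```text
time_s: 4.4
eef_pos: [0.5458, 0.1433, 0.2447]
tcp_rot: [[-0.815, -0.002, -0.58], [0.58, -0.0, -0.815], [0.002, -1.0, 0.001]]
wrist_force: [-0.1, 0.1, 0.4]
width: 0.6
```

```bash
python3 - <<'E'
from h import *
i,p,d=shot("wrist","c2")
s=robot.read_state(); print(s["time_s"],s["eef_pos"],s["q"].round(0)); print(toward((.547,.141,.246),144))
cv2.imwrite("pics/c2.png",p[120:340,130:430])
E
```

```text
4.45 [0.54635867 0.14319351 0.24570068] [-32.  11.  14.  93.  -3.  76. 128.]
{'turn': array([-0.  ,  0.07,  0.  ]), 'd_world': array([ 0.0006, -0.0022,  0.0003]), 'shift_tool': array([-0.07, -0.01,  0.06])}
```

View pics/c2.png

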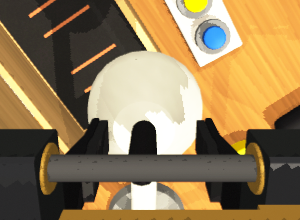

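Emit:
carry_out(motion=[[0,0,0,0,0,0,0.3],[0,0,0,0,0,0,0.3],[0.42,0,-0.01,0,0.3125,0,0.3],[0.42,0,-0.01,0,0.3125,0,0.3],[0.84,0,-0.036,0,0.625,0,0.3],[0.84,0,-0.036,0,0.625,0,0.3],[0.84,0,-0.036,0,0.625,0,0.3],[0.84,0,-0.036,0,0.625,0,0.3],[0.84,0,-0.036,0,0.625,0,0.3],[0,0,0,0,0,0,0.3]])

```text
time_s: 5.45
eef_pos: [0.4662, 0.2416, 0.2463]
tcp_rot: [[-0.416, 0.0, -0.909], [0.909, 0.002, -0.416], [0.001, -1.0, -0.001]]
wrist_force: [0.2, 0.7, -0.2]
width: 0.303
```

```bash
python3 - <<'E'
from h import *
s=robot.read_state(); print(s["time_s"],s["eef_pos"],s["wrist_force"],s["q"].round(0)); 
a=np.radians(234-30); t=np.array([.690+.24*np.cos(a),.333+.24*np.sin(a),.246]); print(t,toward(t,114))
E
```

```text
5.45 [0.46622589 0.24159977 0.24634095] [ 0.18077026  0.66474494 -0.247828  ] [-42.   6.  11.  99.  -1.  75.  83.]
[0.47074909 0.23538321 0.246     ] {'turn': array([0.01, 0.08, 0.01]), 'd_world': array([ 0.0045, -0.0062, -0.0003]), 'shift_tool': array([-0.3 ,  0.01, -0.06])}
```

Emit:
carry_out(motion=[[0.84,0,-0.036,0,0.625,0,0.3],[0.84,0,-0.036,0,0.625,0,0.3],[0.84,0,-0.036,0,0.625,0,0.3],[0.84,0,-0.036,0,0.625,0,0.3],[0.84,0,-0.036,0,0.625,0,0.3],[0.42,0,-0.01,0,0.3125,0,0.3],[0.42,0,-0.01,0,0.3125,0,0.3],[0.2,0,0,0,0.15,0,0.3],[0,0,0,0,0,0,0.3],[0,0,0,0,0,0,0.3]])

```text
time_s: 6.45
eef_pos: [0.4479, 0.3659, 0.2459]
tcp_rot: [[0.116, 0.0, -0.993], [0.993, -0.0, 0.116], [-0.0, -1.0, -0.0]]
wrist_force: [0.7, -0.5, -0.5]
width: 0.301
```

```bash
python3 - <<'E'
from h import *
i,p,d=shot("wrist","c3"); i,p,d=shot("top","c3")
s=robot.read_state(); print(s["time_s"],s["eef_pos"],s["wrist_force"],s["q"].round(0)); 
E
```

```text
6.55 [0.44777992 0.36589675 0.24599319] [ 0.04630472 -1.00855469 -0.09762896] [-51.  13.   8.  91.  -2.  76.  41.]
```

View pics/c3_wrist.png

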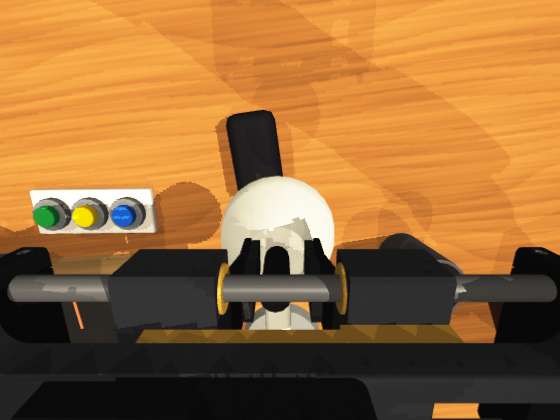

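View pics/c3_top.png

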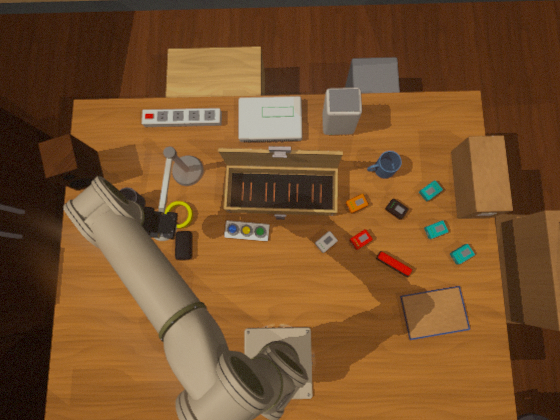

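Emit:
carry_out(motion=[[0,0,0,0,0,0,0.6],[0,0,0,0,0,0,0.6],[0,-0.7,0,0,0,0,0.6],[0,-0.8,0,0,0,0,0.6],[0,-0.8,0,0,0,0,0.7],[0,-0.8,0,0,0,0,0.8],[-0.5,-0.5,0,0,0,0,0.8]])

```text
time_s: 7.25
eef_pos: [0.4456, 0.3552, 0.337]
tcp_rot: [[0.115, 0.001, -0.993], [0.993, 0.001, 0.115], [0.001, -1.0, -0.0]]
wrist_force: [-0.4, 1.0, -0.5]
width: 0.761
```

```bash
cat > det.py <<'E'
from h import *
u8=lambda b:(b*255).astype(np.uint8)
def blob(i,name,m,z,box,q=True):
    u0,v0,u1,v1=box; mm=np.zeros(m.shape,np.uint8); mm[v0:v1,u0:u1]=m[v0:v1,u0:u1]; mm=cv2.morphologyEx(mm,cv2.MORPH_CLOSE,np.ones((7,7)))
    cs=cv2.findContours(mm,0,1)[0]
    if not cs: print(name,"none"); return None
    c=max(cs,key=cv2.contourArea)
    w=np.array([plane(i,*q[0],z)[:2] for q in cv2.convexHull(c)],np.float32)
    (cx,cy),(a,b),t=cv2.minAreaRect(w*1000); L=t if a>b else t+90
    print(name,"centre",(round(cx),round(cy)),"dims",round(max(a,b)),round(min(a,b)),"long yaw",round(L%180,1),"px",np.round(cv2.minAreaRect(c)[0],1))
    return cx/1000,cy/1000,L%180
def hsv(p): 
    h=cv2.cvtColor(p,cv2.COLOR_BGR2HSV); return h[...,0].astype(int),h[...,1].astype(int),h[...,2].astype(int)
def packs(i,p):
    H,S,V=hsv(p); B,G,Rr=[p[...,k].astype(int) for k in range(3)]
    blob(i,"red",u8(((H<6)|(H>172))&(S>150)),.03,(345,225,378,252))
    blob(i,"white",u8((S<90)&(V>90)),.03,(310,225,342,258))
    blob(i,"black",u8((V<75)),.03,(380,195,412,222))
    blob(i,"orange",u8((S>225)&(Rr>150)&(H<15)),.03,(340,190,375,220))
E
python3 - <<'E'
from det import *
i=robot.camera_info("top"); p=cv2.imread("pics/c3_top.png"); H,S,V=hsv(p)
print(H[203,352:366],S[203,352:366],V[203,352:366]); print(H[212,365:372],S[212,365:372],V[212,365:372])
for v in (196,200,204,208,211): print([tuple(map(int,(H[v,u],S[v,u],V[v,u]))) for u in range(344,374,3)])
packs(i,p)
blob(i,"mat",u8(V<60),.012,(226,168,340,216))
cv2.imwrite("pics/c3crop.png",cv2.resize(p[140:250,210:420],None,fx=3.6,fy=3.6,interpolation=cv2.INTER_CUBIC))
s=robot.read_state(); print(s["time_s"],s["eef_pos"],toward((.5,-.2,.345),90))
E
```

```text
[18 16 17 13 10 14 12 16 10 11 11 15 16 16] [255 255 255 175  61  27  34  31  42  78 115 205 255 255] [184 194 189 163 134 121 128 125 127 141 159 180 194 193]
[16 15 16 15 16 15 15] [187 187 190 192 190 188 186] [164 164 161 162 161 163 163]
[(15, 197, 110), (14, 193, 111), (15, 186, 156), (15, 195, 149), (15, 252, 151), (16, 255, 196), (16, 255, 193), (14, 178, 116), (14, 187, 127), (15, 186, 156)]
[(14, 180, 112), (14, 237, 145), (16, 255, 196), (17, 255, 193), (14, 128, 155), (14, 35, 124), (12, 61, 137), (16, 255, 184), (14, 190, 129), (16, 194, 171)]
[(14, 199, 104), (14, 255, 162), (18, 255, 184), (16, 255, 193), (12, 132, 164), (11, 74, 144), (16, 255, 194), (16, 255, 193), (15, 222, 133), (14, 183, 127)]
[(15, 183, 110), (14, 181, 103), (15, 255, 193), (24, 255, 143), (16, 255, 193), (15, 255, 185), (14, 223, 111), (15, 201, 138), (16, 190, 165), (16, 193, 165)]
[(15, 197, 124), (14, 198, 103), (14, 255, 155), (15, 255, 182), (13, 222, 108), (14, 185, 128), (16, 192, 159), (16, 191, 168), (15, 185, 168), (15, 190, 166)]
red centre (417, -302) dims 69 44 long yaw 119.6 px [360.7 239.1]
white centre (411, -178) dims 69 48 long yaw 129.2 px [325.8 241.4]
black centre (525, -437) dims 69 51 long yaw 52.6 px [396.6 208.6]
orange centre (519, -279) dims 22 7 long yaw 89.0 px [353. 211.]
mat centre (604, -19) dims 373 125 long yaw 87.3 px [281.4 190.8]
7.25 [0.44562515 0.35516848 0.33696258] {'turn': array([ 0.  , -0.82,  0.01]), 'd_world': array([ 0.0544, -0.5552,  0.008 ]), 'shift_tool': array([-21.81,  -0.35,  -4.71])}
```

View pics/c3crop.png

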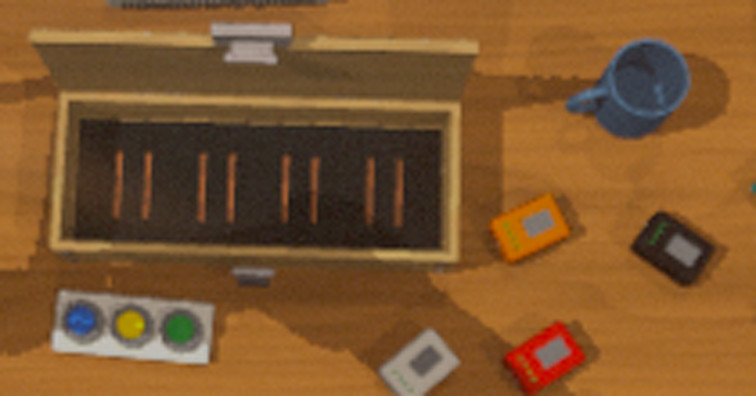

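```bash
sed -i 's/u8((S>225)&(Rr>150)&(H<15))/u8((S>232)\&(V>135)\&(H<26)\&(H>9))/' det.py
python3 - <<'E'
from det import *
i=robot.camera_info("top"); p=cv2.imread("pics/c3_top.png"); packs(i,p)
C=[plane(i,*q,.07)[:2] for q in((337.8,212.8),(223.3,209.4),(338.6,166.4),(226.1,165.6))]; print(np.round(C,3)); print(np.mean(C,0), np.degrees(np.arctan2(*(C[1]-C[0])[::-1])),np.degrees(np.arctan2(*(C[3]-C[2])[::-1])),np.linalg.norm(C[0]-C[1]),np.linalg.norm(C[0]-C[2]))
E
```

```text
red centre (417, -302) dims 69 44 long yaw 119.6 px [360.7 239.1]
white centre (411, -178) dims 69 48 long yaw 129.2 px [325.8 241.4]
black centre (525, -437) dims 69 51 long yaw 52.6 px [396.6 208.6]
orange centre (549, -293) dims 72 48 long yaw 113.6 px [356.6 202.8]
[[ 0.507 -0.22 ]
 [ 0.527  0.184]
 [ 0.676 -0.229]
 [ 0.687  0.177]]
[ 0.59922411 -0.02195206] 87.25111173071102 88.42807843386078 0.4043011536620347 0.1690941052847623
```

Emit:
carry_out(motion=[[0,0,0,0,0.925,0,0.85],[0,0,0,0,0.925,0,0.85],[0,0,0,0,0.925,0,0.85],[0,0,0,0,0.925,0,0.85],[0,0,0,0,0.925,0,0.85],[0,0,0,0,0.925,0,0.85]])

```text
time_s: 7.85
eef_pos: [0.446, 0.3531, 0.3356]
tcp_rot: [[0.782, -0.0, -0.623], [0.623, -0.0, 0.782], [-0.0, -1.0, -0.0]]
wrist_force: [0.7, 0.3, 0.1]
width: 0.851
```

```bash
python3 - <<'E'
from h import *
s=robot.read_state(); print(s["time_s"],s["eef_pos"],s["q"].round(0)); print(toward((.415,-.178,.25),39))
E
```

```text
7.85 [0.44599555 0.35307971 0.33563527] [-54.  10.  12.  84.  -2.  86.  -3.]
{'turn': array([ 0.  , -0.06, -0.  ]), 'd_world': array([-0.031 , -0.5311, -0.0856]), 'shift_tool': array([-14.21,   3.43, -15.84])}
```

Emit:
carry_out(motion=[[-0.83,0,-0.93,0,0,0,0.85],[-0.83,0,-0.93,0,0,0,0.85],[-0.83,0,-0.93,0,0,0,0.85],[-0.83,0,-0.93,0,0,0,0.85],[-0.83,0,-0.93,0,0,0,0.85],[-0.83,0,-0.93,0,0,0,0.85],[-0.83,0,-0.93,0,0,0,0.85],[-0.83,0,-0.93,0,0,0,0.85],[-0.83,0.3,-0.93,0,0,0,0.85],[-0.83,0.4,-0.93,0,0,0,0.85],[-0.83,0.4,-0.93,0,0,0,0.85],[-0.83,0.4,-0.93,0,0,0,0.85]])

```text
time_s: 9.05
eef_pos: [0.4264, -0.0213, 0.2976]
tcp_rot: [[0.779, -0.0, -0.627], [0.627, 0.001, 0.779], [0.0, -1.0, 0.001]]
wrist_force: [0.4, 0.1, -0.3]
width: 0.851
```

Emit:
carry_out(motion=[[-0.83,0.4,-0.93,0,0,0,0.85],[-0.83,0.5,-0.93,0,0,0,0.85],[-0.83,0.5,-0.93,0,0,0,0.85],[-0.83,0.5,-0.93,0,0,0,0.85],[-0.83,0,-0.93,0,0,0,0.85],[0,0,0,0,0,0,0.85]])

```text
time_s: 9.65
eef_pos: [0.4177, -0.1791, 0.2503]
tcp_rot: [[0.782, -0.0, -0.623], [0.623, 0.0, 0.782], [-0.0, -1.0, 0.0]]
wrist_force: [0.3, 0.5, 0.8]
width: 0.848
```

```bash
python3 - <<'E'
from h import *
i,p,d=shot("wrist","d1")
s=robot.read_state(); print(s["time_s"],s["eef_pos"],s["q"].round(0)); print(toward((.411,-.178,.023),39)); print(proj(i,(.411,-.178,.032)))
E
```

```text
9.7 [ 0.41827231 -0.17687923  0.25040647] [-30.  -8.  44. 109.   5.  76.  52.]
{'turn': array([-0.01, -0.04,  0.  ]), 'd_world': array([-0.0073, -0.0011, -0.2274]), 'shift_tool': array([-0.26,  9.1 ,  0.14])}
[278.57740791 180.5748647 ]
```

View pics/d1_wrist.png

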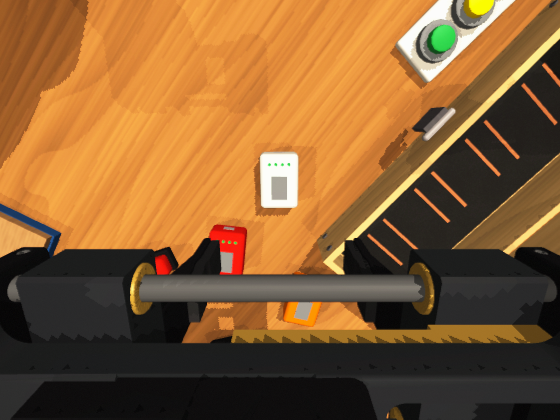

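Emit:
carry_out(motion=[[-0.25,1,0.14,0,-0.05,0,0.85],[0,1,0,0,0,0,0.85],[0,1,0,0,0,0,0.85],[0,1,0,0,0,0,0.85],[0,1,0,0,0,0,0.85],[0,1,0,0,0,0,0.85],[0,1,0,0,0,0,0.85],[0,0.9,0,0,0,0,0.85],[0,0.7,0,0,0,0,0.85],[0,0.4,0,0,0,0,0.85],[0,0,0,0,0,0,0.85]])

```text
time_s: 10.8
eef_pos: [0.4116, -0.1754, 0.0249]
tcp_rot: [[0.774, -0.002, -0.634], [0.634, 0.001, 0.774], [-0.001, -1.0, 0.002]]
wrist_force: [0.2, 0.3, 1.0]
width: 0.85
```

```bash
python3 - <<'E'
from h import *
i,p,d=shot("wrist","d2"); 
s=robot.read_state(); print(s["time_s"],s["eef_pos"],s["wrist_force"]); print(toward((.411,-.178,.022),39))
E
```

```text
10.85 [ 0.41220928 -0.175715    0.02574832] [0.03883921 0.14352746 1.21580167]
{'turn': array([-0.01,  0.04, -0.  ]), 'd_world': array([-0.0012, -0.0023, -0.0037]), 'shift_tool': array([-0.1 ,  0.15, -0.04])}
```

View pics/d2_wrist.png

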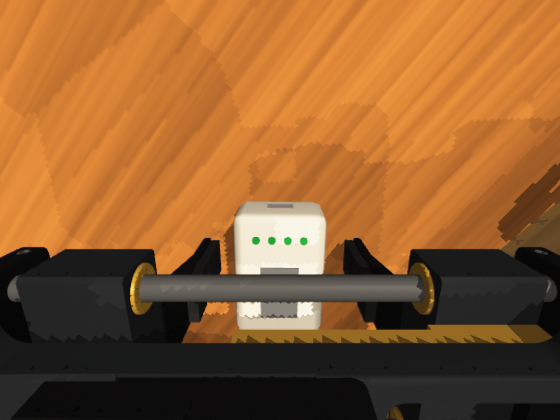

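Centred between the fingers. Grip with ~25 N and lift.

Emit:
carry_out(motion=[[-0.05,0.05,0,0,0,0,0.4],[0,0,0,0,0,0,0.4],[0,0,0,0,0,0,0.4],[0,0,0,0,0,0,0.4],[0,0,0,0,0,0,0.4],[0,-0.5,0,0,0,0,0.4],[0,-0.5,0,0,0,0,0.4]], force=30)

```text
time_s: 11.55
eef_pos: [0.4109, -0.1769, 0.0495]
tcp_rot: [[0.774, -0.001, -0.633], [0.633, -0.0, 0.774], [-0.001, -1.0, 0.001]]
wrist_force: [0.2, -0.9, -1.5]
width: 0.545
```

```bash
python3 - <<'E'
from h import *
s=robot.read_state(); print(s["time_s"],s["eef_pos"],s["wrist_force"],s["width"]); print(toward((.585,-.16,.16),87.5))
E
```

```text
11.55 [ 0.41094232 -0.17685459  0.04951915] [ 0.19757988 -0.90457992 -1.53817475] 0.5446942815025513
{'turn': array([-0.01, -6.03, -0.  ]), 'd_world': array([0.1741, 0.0169, 0.1105]), 'shift_tool': array([ 5.81, -4.43, -3.88])}
```

Emit:
carry_out(motion=[[0,-0.75,0,0,-1,0,0.35],[0,-0.75,0,0,-1,0,0.35],[0,-0.75,0,0,-1,0,0.35],[0,-0.75,0,0,-1,0,0.35],[0,-0.75,0,0,-1,0,0.35],[0,-0.75,0,0,-1,0,0.35],[0,0,0,0,0,0,0.35]])

```text
time_s: 12.25
eef_pos: [0.4125, -0.1772, 0.1637]
tcp_rot: [[0.045, 0.003, -0.999], [0.999, 0.0, 0.045], [0.001, -1.0, -0.003]]
wrist_force: [0.1, 0.5, -2.6]
width: 0.545
```

```bash
python3 - <<'E'
from h import *
s=robot.read_state(); print(s["time_s"],s["eef_pos"],s["wrist_force"],s["width"],s["q"].round(0)); print(toward((.593,.1164,.16),87.5))
E
```

```text
12.25 [ 0.41252707 -0.17715498  0.16374087] [ 0.13340706  0.53256705 -2.60962859] 0.5445869431272465 [-27.  -3.  45. 117.   2.  65. 104.]
{'turn': array([ 0.02, -0.01,  0.  ]), 'd_world': array([ 0.1805,  0.2936, -0.0037]), 'shift_tool': array([12.05,  0.18, -6.69])}
```

Emit:
carry_out(motion=[[1,0,-0.56,0,0,0,0.35],[1,0,-0.56,0,0,0,0.35],[1,0,-0.56,0,0,0,0.35],[1,0,-0.56,0,0,0,0.35],[1,0,-0.56,0,0,0,0.35],[1,0,-0.56,0,0,0,0.35],[1,0,-0.56,0,0,0,0.35],[1,0,-0.56,0,0,0,0.35],[1,0,-0.56,0,0,0,0.35],[1,0,-0.56,0,0,0,0.35],[1,0,-0.56,0,0,0,0.35],[1,0,-0.56,0,0,0,0.35]])

```text
time_s: 13.45
eef_pos: [0.5935, 0.1158, 0.1603]
tcp_rot: [[0.051, -0.002, -0.999], [0.999, -0.0, 0.051], [-0.001, -1.0, 0.002]]
wrist_force: [0.4, -0.6, -1.6]
width: 0.549
```

Emit:
carry_out(motion=[[0,0,0,0,0,0,0.35],[0,0,0,0,0,0,0.35]])

```text
time_s: 13.65
eef_pos: [0.593, 0.1149, 0.1603]
tcp_rot: [[0.049, -0.002, -0.999], [0.999, -0.001, 0.049], [-0.001, -1.0, 0.002]]
wrist_force: [0.7, -0.3, -2.6]
width: 0.549
```

```bash
python3 - <<'E'
from h import *
i,p,d=shot("wrist","d3"); j,q,e=shot("side","d3")
s=robot.read_state(); print(s["time_s"],s["eef_pos"],s["wrist_force"],s["width"],s["q"].round(0)); print(toward((.593,.1164,.16),87.5))
E
```

```text
13.75 [0.59295313 0.11361884 0.16112677] [-0.03769281 -0.26314466 -2.02263811] 0.5471368919010295 [-41.  21.  32.  94. -12.  68.  81.]
{'turn': array([-0.01, -0.05, -0.01]), 'd_world': array([ 0.    ,  0.0028, -0.0011]), 'shift_tool': array([0.11, 0.04, 0.  ])}
```

View pics/d3_wrist.png

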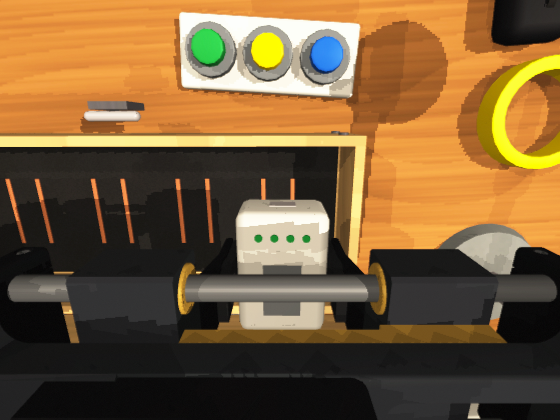

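View pics/d3_side.png

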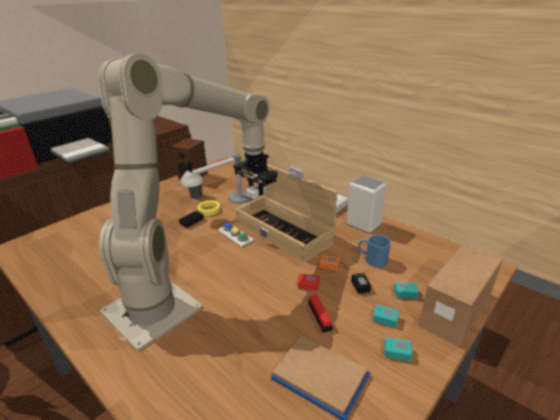

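```bash
python3 - <<'E'
from det import *
i=robot.camera_info("wrist")
p=cv2.imread("pics/d3_wrist.png"); H,S,V=hsv(p)
for n,(u,v) in dict(outer=(366,136),inner=(339,147),outer_b=(360,262),frontL=(0,137),frontR=(320,136)).items(): print(n,plane(i,u,v,.07).round(4))
for n,m,b in(("green",(H>45)&(H<80)&(S>100),(180,20,240,80)),("yellow",(H>22)&(H<35)&(S>180)&(V>120),(240,20,295,80)),("blue",(H>98)&(H<120)&(S>120),(297,25,350,85))): blob(i,n,u8(m),.034,b)
print(i["xyz"])
E
```

```text
outer [0.5303 0.182  0.07  ]
inner [0.5377 0.161  0.07  ]
outer_b [0.6387 0.1799 0.07  ]
frontL [ 0.5167 -0.104   0.07  ]
frontR [0.5285 0.1461 0.07  ]
green centre (454, 59) dims 29 27 long yaw 42.7 px [208.  47.]
yellow centre (459, 107) dims 27 27 long yaw 177.1 px [267.  51.]
blue centre (464, 157) dims 28 27 long yaw 111.5 px [325.8  54.4]
[0.51591391 0.11712135 0.30727085]
```

Emit:
carry_out(motion=[[0,0.8,0,0,0,0,0.35],[0,0.8,0,0,0,0,0.35],[0,0.8,0,0,0,0,0.35],[0,0.8,0,0,0,0,0.35],[0,0.8,0,0,0,0,0.35],[0,0.6,0,0,0,0,0.35],[0,0.15,0,0,0,0,0.35],[0,0.1,0,0,0,0,0.35],[0,0,0,0,0,0,0.35]])

```text
time_s: 14.65
eef_pos: [0.5939, 0.1148, 0.0413]
tcp_rot: [[0.048, 0.001, -0.999], [0.999, 0.0, 0.048], [0.0, -1.0, -0.001]]
wrist_force: [-0.4, 0.3, -1.2]
width: 0.553
```

Emit:
carry_out(motion=[[0,0.1,0,0,0,0,0.35],[0,0.08,0,0,0,0,0.35],[0,0,0,0,0,0,0.35]])

```text
time_s: 14.95
eef_pos: [0.5935, 0.1149, 0.0363]
tcp_rot: [[0.047, 0.0, -0.999], [0.999, 0.0, 0.047], [0.0, -1.0, -0.0]]
wrist_force: [-0.4, 0.3, -1.7]
width: 0.551
```

Emit:
carry_out(motion=[[0,0.08,0,0,0,0,0.35],[0,0,0,0,0,0,0.35]])

```text
time_s: 15.15
eef_pos: [0.5934, 0.1149, 0.0341]
tcp_rot: [[0.047, -0.0, -0.999], [0.999, 0.0, 0.047], [0.0, -1.0, 0.0]]
wrist_force: [0.5, -0.2, -2.4]
width: 0.548
```

Emit:
carry_out(motion=[[0,0.06,0,0,0,0,0.35],[0,0,0,0,0,0,0.35]])

```text
time_s: 15.35
eef_pos: [0.5936, 0.1149, 0.0329]
tcp_rot: [[0.047, 0.0, -0.999], [0.999, 0.0, 0.047], [0.0, -1.0, -0.0]]
wrist_force: [-0.6, -0.6, 1.4]
width: 0.548
```

Emit:
carry_out(motion=[[0,0,0,0,0,0,0.7],[0,0,0,0,0,0,0.7],[0,-0.5,0,0,0,0,0.7],[0,-0.8,0,0,0,0,0.7],[0,-1,0,0,0,0,0.7],[0,-1,0,0,0,0,0.7],[0,-1,0,0,0,0,0.7],[0,-1,0,0,0,0,0.8],[0,0,0,0,0,0,0.85]])

```text
time_s: 16.25
eef_pos: [0.5955, 0.1149, 0.1699]
tcp_rot: [[0.048, 0.006, -0.999], [0.999, 0.002, 0.048], [0.003, -1.0, -0.006]]
wrist_force: [-0.2, -0.4, -0.2]
width: 0.801
```

```bash
python3 - <<'E'
from det import *
i,p,d=shot("wrist","d4"); k,q,e=shot("top","d4"); packs(k,q)
s=robot.read_state(); print(s["time_s"],s["eef_pos"],s["q"].round(0)); print(toward((.55,-.26,.2),23.6))
E
```

```text
red centre (398, -286) dims 69 42 long yaw 122.4 px [356.5 244.5]
white none
black centre (525, -436) dims 69 52 long yaw 53.8 px [396.5 208.7]
orange centre (550, -296) dims 66 46 long yaw 113.9 px [357.4 202.8]
16.35 [0.59376514 0.11490371 0.16628763] [-41.  21.  32.  94. -12.  68.  81.]
{'turn': array([0.  , 7.96, 0.01]), 'd_world': array([-0.0438, -0.3749,  0.0337]), 'shift_tool': array([-15.06,  -1.36,   1.04])}
```

View pics/d4_wrist.png

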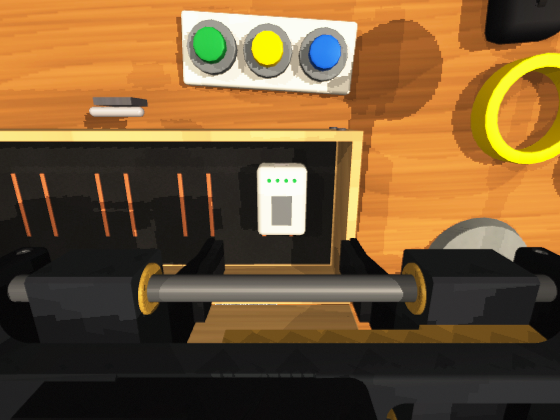

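View pics/d4_top.png

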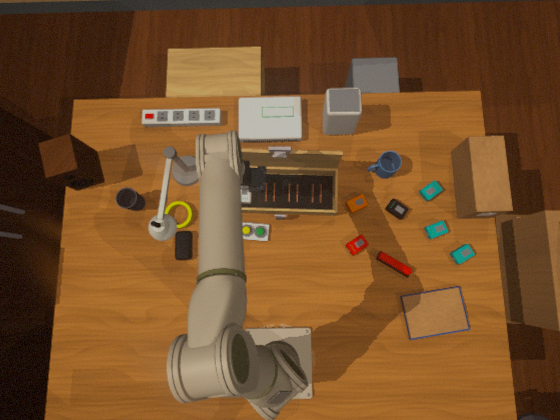

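Emit:
carry_out(motion=[[-0.97,-0.3,0.06,0,0,0,0.85],[-0.97,-0.3,0.06,0,0,0,0.85],[-0.97,0,0.06,0,0,0,0.85],[-0.97,0,0.06,0,0,0,0.85],[-0.97,0,0.06,0,0,0,0.85],[-0.97,0,0.06,0,0,0,0.85],[-0.97,0,0.06,0,0,0,0.85],[-0.97,0,0.06,0,0,0,0.85],[-0.97,0,0.06,0,0,0,0.85],[-0.97,0,0.06,0,0,0,0.85],[-0.97,0,0.06,0,0,0,0.85],[-0.97,0,0.06,0,0,0,0.85]])

```text
time_s: 17.55
eef_pos: [0.561, -0.1758, 0.1794]
tcp_rot: [[0.047, -0.002, -0.999], [0.999, 0.0, 0.047], [0.0, -1.0, 0.002]]
wrist_force: [-0.3, -0.7, -0.3]
width: 0.85
```

Emit:
carry_out(motion=[[-0.97,0,0.06,0,0,0,0.85],[-0.97,0,0.06,0,0,0,0.85],[-0.97,0,0.06,0,0,0,0.85],[-0.97,0,0.06,0,0,0,0.85],[-0.97,0,0.06,0,0,0,0.85],[0,0,0,0,1,0,0.85],[0,0,0,0,1,0,0.85],[0,0,0,0,1,0,0.85],[0,0,0,0,1,0,0.85],[0,0,0,0,1,0,0.85],[0,0,0,0,1,0,0.85]])

```text
time_s: 18.65
eef_pos: [0.548, -0.2955, 0.1793]
tcp_rot: [[0.778, -0.002, -0.629], [0.629, 0.001, 0.778], [-0.001, -1.0, 0.001]]
wrist_force: [1.1, 0.5, 0.7]
width: 0.851
```

Emit:
carry_out(motion=[[0,0,0,0,1,0,0.85],[0,0,0,0,1,0,0.85],[0,0,0,0,0,0,0.85],[0,0,0,0,0,0,0.85]])

```text
time_s: 19.05
eef_pos: [0.5482, -0.2956, 0.1796]
tcp_rot: [[0.917, -0.001, -0.399], [0.399, 0.0, 0.917], [-0.001, -1.0, 0.001]]
wrist_force: [0.7, -0.5, 1.0]
width: 0.847
```

```bash
python3 - <<'E'
from det import *
i,p,d=shot("wrist","e1")
s=robot.read_state(); print(s["time_s"],s["eef_pos"],s["q"].round(0)); print(toward((.55,-.294,.023),23.8)); print(proj(i,(.55,-.294,.032)))
H,S,V=hsv(p); blob(i,"or",u8((S>232)&(V>135)&(H<26)&(H>9)),.032,(220,100,340,275))
E
```

```text
19.1 [ 0.5482877  -0.2956222   0.17983395] [-16.  29.  54.  91. -24.  73.  66.]
{'turn': array([-0.  , -0.04, -0.  ]), 'd_world': array([ 0.0017,  0.0016, -0.1568]), 'shift_tool': array([0.09, 6.27, 0.03])}
[284.46230918 198.02601208]
or centre (550, -294) dims 71 47 long yaw 113.5 px [284.  196.5]
```

View pics/e1_wrist.png

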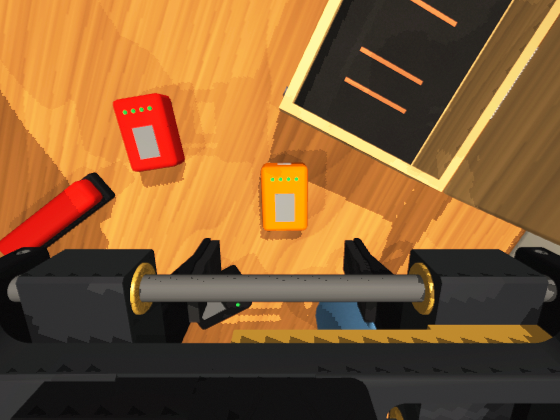

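Emit:
carry_out(motion=[[0.09,1,0.03,0,0,0,0.85],[0,1,0,0,0,0,0.85],[0,1,0,0,0,0,0.85],[0,1,0,0,0,0,0.85],[0,0.8,0,0,0,0,0.85],[0,0.6,0,0,0,0,0.85],[0,0.5,0,0,0,0,0.85],[0,0.1,0,0,0,0,0.85],[0,0,0,0,0,0,0.85]])

```text
time_s: 20.0
eef_pos: [0.5503, -0.2943, 0.0304]
tcp_rot: [[0.918, -0.0, -0.396], [0.396, -0.0, 0.918], [-0.0, -1.0, 0.0]]
wrist_force: [-0.7, 0.3, 0.2]
width: 0.849
```

```bash
python3 - <<'E'
from det import *
i,p,d=shot("wrist","e2"); cv2.imwrite("pics/e2.png",p[180:360,100:500])
s=robot.read_state(); print(s["time_s"],s["eef_pos"],s["wrist_force"]); print(toward((.55,-.294,.030),23.8))
E
```

```text
20.05 [ 0.55061358 -0.29443672  0.03088155] [ 0.68670401 -0.11250741 -0.10682622]
{'turn': array([ 0.  , -0.06,  0.  ]), 'd_world': array([-0.0006,  0.0004, -0.0009]), 'shift_tool': array([-0.02,  0.04,  0.03])}
```

View pics/e2.png

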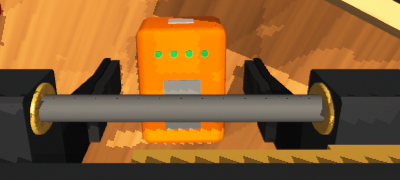

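Emit:
carry_out(motion=[[0,0,0,0,0,0,0.4],[0,0,0,0,0,0,0.35],[0,0,0,0,0,0,0.35],[0,0,0,0,0,0,0.35],[0,0,0,0,0,0,0.35],[0,-0.5,0,0,0,0,0.35],[0,-1,0,0,0,0,0.35],[0,-1,0,0,0,0,0.35],[0,-1,0,0,0,0,0.35],[0,-1,0,0,0,0,0.35],[0,-1,0,0,0,0,0.35],[0,-0.3,0,0,0,0,0.35]], force=35)

```text
time_s: 21.25
eef_pos: [0.551, -0.295, 0.1784]
tcp_rot: [[0.919, 0.003, -0.395], [0.395, -0.001, 0.919], [0.003, -1.0, -0.003]]
wrist_force: [0.9, -0.7, -3.3]
width: 0.55
```

Emit:
carry_out(motion=[[0,0,0,0,-1,0,0.35],[0,0,0,0,-1,0,0.35],[0,0,0,0,-1,0,0.35],[0,0,0,0,-1,0,0.35],[0,0,0,0,-1,0,0.35],[0,0,0,0,-1,0,0.35],[0,0,0,0,-1,0,0.35],[0,0,0,0,-0.9,0,0.35],[0,0,0,0,0,0,0.35]])

```text
time_s: 22.15
eef_pos: [0.5498, -0.2941, 0.1747]
tcp_rot: [[0.06, -0.001, -0.998], [0.998, 0.001, 0.06], [0.001, -1.0, 0.001]]
wrist_force: [-0.5, -0.5, -2.6]
width: 0.548
```

```bash
python3 - <<'E'
from det import *
s=robot.read_state(); print(s["time_s"],s["eef_pos"],s["wrist_force"],s["width"])
C=np.array([.6,-.022]); ex=np.array([.9989,-.047]); ey=np.array([.047,.9989])
for o in(.046,-.046,-.138): print(o,(C-.012*ex+o*ey).round(4))
print(toward((*(C-.012*ex+.046*ey),.165),87.3))
E
```

```text
22.15 [ 0.54982878 -0.29411361  0.17472651] [-0.54061076 -0.47688375 -2.59931622] 0.5481659189438445
0.046 [0.5902 0.0245]
-0.046 [ 0.5859 -0.0674]
-0.138 [ 0.5815 -0.1593]
{'turn': array([-0.01, -0.09,  0.  ]), 'd_world': array([ 0.0403,  0.3186, -0.0097]), 'shift_tool': array([12.82,  0.4 , -0.85])}
```

Emit:
carry_out(motion=[[0.99,0,-0.065,0,-0.09,0,0.35],[0.99,0,-0.065,0,0,0,0.35],[0.99,0,-0.065,0,0,0,0.35],[0.99,0,-0.065,0,0,0,0.35],[0.99,0,-0.065,0,0,0,0.35],[0.99,0,-0.065,0,0,0,0.35],[0.99,0,-0.065,0,0,0,0.35],[0.99,0,-0.065,0,0,0,0.35],[0.99,0,-0.065,0,0,0,0.35],[0.99,0,-0.065,0,0,0,0.35],[0.99,0,-0.065,0,0,0,0.35],[0.99,0,-0.065,0,0,0,0.35]])

```text
time_s: 23.35
eef_pos: [0.5843, 0.0024, 0.1749]
tcp_rot: [[0.053, -0.001, -0.999], [0.999, 0.0, 0.053], [0.0, -1.0, 0.001]]
wrist_force: [1.1, 0.8, -1.3]
width: 0.551
```

Emit:
carry_out(motion=[[0.99,0,-0.07,0,0,0,0.35],[0,0,0,0,0,0,0.35],[0,0,0,0,0,0,0.35]])

```text
time_s: 23.65
eef_pos: [0.5872, 0.0264, 0.1748]
tcp_rot: [[0.051, -0.001, -0.999], [0.999, -0.0, 0.051], [-0.0, -1.0, 0.001]]
wrist_force: [0.1, -1.4, -1.2]
width: 0.546
```

```bash
python3 - <<'E'
from det import *
i,p,d=shot("wrist","e3"); cv2.imwrite("pics/e3.png",p[80:360])
s=robot.read_state(); print(s["time_s"],s["eef_pos"],s["wrist_force"],s["width"])
print(toward((.5902,.0245,.042),87.3))
E
```

```text
23.7 [0.58722693 0.02534426 0.17497638] [ 0.19834208 -0.54876965 -1.86739976] 0.5472834503714386
{'turn': array([-0.  , -0.03, -0.  ]), 'd_world': array([ 0.003 , -0.0008, -0.133 ]), 'shift_tool': array([-0.02,  5.32, -0.12])}
```

View pics/e3.png

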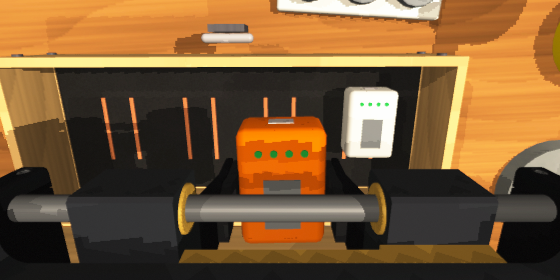

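Emit:
carry_out(motion=[[0,0.9,0,0,0,0,0.35],[0,1,0,0,0,0,0.35],[0,1,0,0,0,0,0.35],[0,1,0,0,0,0,0.35],[0,0.8,0,0,0,0,0.35],[0,0.45,0,0,0,0,0.35],[0,0.13,0,0,0,0,0.35],[0,0.06,0,0,0,0,0.35],[0,0,0,0,0,0,0.35]])

```text
time_s: 24.6
eef_pos: [0.5881, 0.0259, 0.0426]
tcp_rot: [[0.049, 0.001, -0.999], [0.999, 0.0, 0.049], [0.0, -1.0, -0.001]]
wrist_force: [0.1, -0.5, -2.1]
width: 0.549
```

Emit:
carry_out(motion=[[0,0.08,0,0,0,0,0.35],[0,0,0,0,0,0,0.35]])

```text
time_s: 24.8
eef_pos: [0.5877, 0.0263, 0.0402]
tcp_rot: [[0.049, 0.001, -0.999], [0.999, 0.0, 0.049], [0.0, -1.0, -0.001]]
wrist_force: [-0.4, 0.1, -2.8]
width: 0.549
```

Emit:
carry_out(motion=[[0,0.07,0,0,0,0,0.35],[0,0,0,0,0,0,0.35]])

```text
time_s: 25.0
eef_pos: [0.5878, 0.0262, 0.0384]
tcp_rot: [[0.049, 0.001, -0.999], [0.999, 0.0, 0.049], [0.0, -1.0, -0.001]]
wrist_force: [-0.1, 0.3, 1.3]
width: 0.545
```

Contact. Release, rise and look.

Emit:
carry_out(motion=[[0,0,0,0,0,0,0.7],[0,0,0,0,0,0,0.7],[0,-0.5,0,0,0,0,0.7],[0,-0.8,0,0,0,0,0.7],[0,-1,0,0,0,0,0.7],[0,-1,0,0,0,0,0.7],[0,-1,0,0,0,0,0.7],[0,-1,0,0,0,0,0.8],[0,0,0,0,0,0,0.85]])

```text
time_s: 25.9
eef_pos: [0.5894, 0.0259, 0.1749]
tcp_rot: [[0.049, 0.006, -0.999], [0.999, 0.001, 0.049], [0.002, -1.0, -0.006]]
wrist_force: [0.9, 0.7, 0.2]
width: 0.801
```

```bash
python3 - <<'E'
from det import *
i,p,d=shot("wrist","e4"); k,q,e=shot("top","e4"); packs(k,q); cv2.imwrite("pics/e4.png",p[:300])
s=robot.read_state(); print(s["time_s"],s["eef_pos"],s["q"].round(0)); print(toward((.396,-.286,.19),87.3))
E
```

```text
red centre (398, -287) dims 69 43 long yaw 122.2 px [356.6 244.6]
white none
black centre (525, -436) dims 70 54 long yaw 53.8 px [396.3 208.8]
orange none
26.0 [0.58774165 0.02612844 0.17144644] [-36.  19.  35.  96. -12.  68.  89.]
{'turn': array([ 0.01, -0.01,  0.  ]), 'd_world': array([-0.1917, -0.3121,  0.0186]), 'shift_tool': array([-12.84,  -0.76,   7.05])}
```

View pics/e4.png

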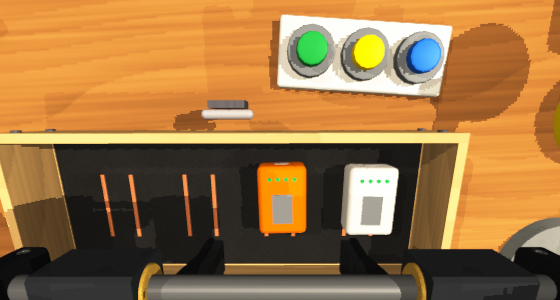

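Emit:
carry_out(motion=[[-1,-0.1,0.55,0,0,0,0.85],[-1,-0.1,0.55,0,0,0,0.85],[-1,-0.1,0.55,0,0,0,0.85],[-1,-0.1,0.55,0,0,0,0.85],[-1,-0.1,0.55,0,0,0,0.85],[-1,-0.1,0.55,0,0,0,0.85],[-1,-0.1,0.55,0,0,0,0.85],[-1,0,0.55,0,0,0,0.85],[-1,0,0.55,0,0,0,0.85],[-1,0,0.55,0,0,0,0.85],[-1,0,0.55,0,0,0,0.85],[-1,0,0.55,0,0,0,0.85]])

```text
time_s: 27.2
eef_pos: [0.4068, -0.2661, 0.1873]
tcp_rot: [[0.049, -0.001, -0.999], [0.999, 0.001, 0.049], [0.001, -1.0, 0.001]]
wrist_force: [0.4, -0.8, -0.2]
width: 0.851
```

Emit:
carry_out(motion=[[-0.85,0,0.45,0,0,0,0.85],[0,0,0,0,1,0,0.85],[0,0,0,0,1,0,0.85],[0,0,0,0,1,0,0.85],[0,0,0,0,1,0,0.85],[0,0,0,0,1,0,0.85],[0,0,0,0,1,0,0.85],[0,0,0,0,0.9,0,0.85],[0,0,0,0,0,0,0.85],[0,0,0,0,0,0,0.85]])

```text
time_s: 28.2
eef_pos: [0.3955, -0.2859, 0.1876]
tcp_rot: [[0.846, -0.001, -0.533], [0.533, 0.0, 0.846], [-0.001, -1.0, 0.001]]
wrist_force: [-0.2, -0.1, -0.8]
width: 0.85
```

```bash
python3 - <<'E'
from det import *
i,p,d=shot("wrist","f1")
s=robot.read_state(); print(s["time_s"],s["eef_pos"],s["q"].round(0)); 
H,S,V=hsv(p); r=blob(i,"red",u8(((H<6)|(H>172))&(S>150)),.032,(220,120,350,270)); print(toward((r[0],r[1],.026),r[2]-90))
E
```

```text
28.25 [ 0.39559454 -0.28600131  0.1876977 ] [-20.   4.  53. 110.  -3.  68.  66.]
red centre (399, -287) dims 71 47 long yaw 122.2 px [284.  198.5]
{'turn': array([-0., -0., -0.]), 'd_world': array([ 0.003 , -0.0014, -0.1617]), 'shift_tool': array([ 0.07,  6.47, -0.12])}
```

View pics/f1_wrist.png

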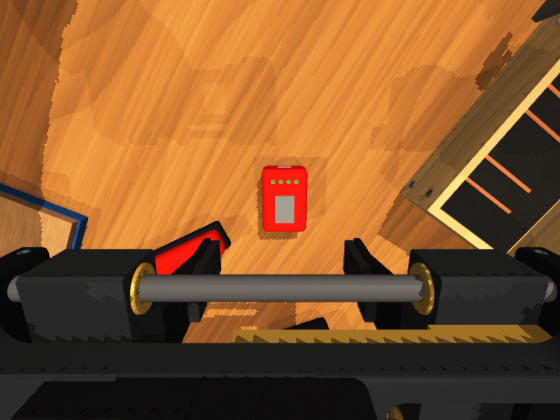

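```bash
python3 - <<'E'
from det import *
i=robot.camera_info("wrist")
x=np.array([.846,.533,0]); z=np.array([-.533,.846,0]); c=np.array([.399,-.287,0])
for u,v in((228,243),(222,223),(205,228)):
    q=plane(i,u,v,.03)-c; print((u,v),"tool x,z mm",(q@x*1000).round(),(q@z*1000).round())
E
```

```text
(228, 243) tool x,z mm -63.0 -51.0
(222, 223) tool x,z mm -68.0 -27.0
(205, 228) tool x,z mm -87.0 -33.0
```

Emit:
carry_out(motion=[[0.07,1,-0.12,0,0,0,0.8],[0,1,0,0,0,0,0.8],[0,1,0,0,0,0,0.8],[0,1,0,0,0,0,0.8],[0,1,0,0,0,0,0.8],[0,0.8,0,0,0,0,0.8],[0,0.45,0,0,0,0,0.8],[0,0.2,0,0,0,0,0.8],[0,0,0,0,0,0,0.8]])

```text
time_s: 29.15
eef_pos: [0.3988, -0.2879, 0.0267]
tcp_rot: [[0.848, -0.0, -0.531], [0.531, 0.0, 0.848], [-0.0, -1.0, 0.0]]
wrist_force: [0.0, 0.3, -0.0]
width: 0.8
```

```bash
python3 - <<'E'
from det import *
i,p,d=shot("wrist","f2"); cv2.imwrite("pics/f2.png",p[180:360,100:500])
s=robot.read_state(); print(s["time_s"],s["eef_pos"],s["wrist_force"]); print(toward((.399,-.287,.026),32.2))
E
```

```text
29.2 [ 0.39913788 -0.28801024  0.0272241 ] [-0.74533396  0.04241031  0.30253801]
{'turn': array([ 0.  , -0.02,  0.  ]), 'd_world': array([-0.0001,  0.001 , -0.0012]), 'shift_tool': array([0.02, 0.05, 0.04])}
```

View pics/f2.png

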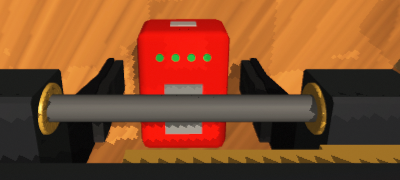

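Emit:
carry_out(motion=[[0,0,0,0,0,0,0.4],[0,0,0,0,0,0,0.35],[0,0,0,0,0,0,0.35],[0,0,0,0,0,0,0.35],[0,0,0,0,0,0,0.35],[0,-0.5,0,0,0,0,0.35],[0,-1,0,0,0,0,0.35],[0,-1,0,0,0,0,0.35],[0,-1,0,0,0,0,0.35],[0,-1,0,0,0,0,0.35],[0,-1,0,0,0,0,0.35],[0,-0.3,0,0,0,0,0.35]])

```text
time_s: 30.4
eef_pos: [0.3995, -0.2885, 0.1742]
tcp_rot: [[0.848, 0.003, -0.53], [0.53, -0.0, 0.848], [0.003, -1.0, -0.002]]
wrist_force: [-0.2, 0.0, -1.8]
width: 0.546
```

Emit:
carry_out(motion=[[0,0,0,0,-1,0,0.35],[0,0,0,0,-1,0,0.35],[0,0,0,0,-1,0,0.35],[0,0,0,0,-1,0,0.35],[0,0,0,0,-1,0,0.35],[0,0,0,0,-1,0,0.35],[0,0,0,0,-0.9,0,0.35],[0,0,0,0,0,0,0.35]])

```text
time_s: 31.2
eef_pos: [0.3984, -0.2877, 0.1712]
tcp_rot: [[0.047, -0.001, -0.999], [0.999, 0.0, 0.047], [0.0, -1.0, 0.001]]
wrist_force: [0.4, 0.1, -2.8]
width: 0.55
```

```bash
python3 - <<'E'
from det import *
s=robot.read_state(); print(s["time_s"],s["eef_pos"],s["wrist_force"],s["width"])
print(toward((.5859,-.0674,.17),87.3))
E
```

```text
31.2 [ 0.39839487 -0.28765273  0.17117885] [ 0.40024392  0.10786544 -2.76984533] 0.550449421670731
{'turn': array([-0.01,  0.  ,  0.  ]), 'd_world': array([ 0.1875,  0.2203, -0.0012]), 'shift_tool': array([ 9.15,  0.04, -7.08])}
```

Emit:
carry_out(motion=[[0.9,0,-0.7,0,0,0,0.35],[0.9,0,-0.7,0,0,0,0.35],[0.9,0,-0.7,0,0,0,0.35],[0.9,0,-0.7,0,0,0,0.35],[0.9,0,-0.7,0,0,0,0.35],[0.9,0,-0.7,0,0,0,0.35],[0.9,0,-0.7,0,0,0,0.35],[0.9,0,-0.7,0,0,0,0.35],[0.9,0,-0.7,0,0,0,0.35],[0.9,0,-0.7,0,0,0,0.35],[0.15,0,-0.08,0,0,0,0.35],[0,0,0,0,0,0,0.35]])

```text
time_s: 32.4
eef_pos: [0.5867, -0.0671, 0.171]
tcp_rot: [[0.05, -0.001, -0.999], [0.999, -0.001, 0.05], [-0.001, -1.0, 0.001]]
wrist_force: [-0.3, 0.1, -2.7]
width: 0.547
```

```bash
python3 - <<'E'
from det import *
i,p,d=shot("wrist","f3"); cv2.imwrite("pics/f3.png",p[80:360])
s=robot.read_state(); print(s["time_s"],s["eef_pos"],s["wrist_force"],s["width"])
print(toward((.5859,-.0674,.0375),87.3))
E
```

```text
32.45 [ 0.58628296 -0.06839589  0.17124326] [ 0.14946611  0.0683859  -2.64277708] 0.5505337771062436
{'turn': array([-0.01, -0.03, -0.01]), 'd_world': array([-0.0004,  0.001 , -0.1337]), 'shift_tool': array([0.04, 5.35, 0.01])}
```

View pics/f3.png

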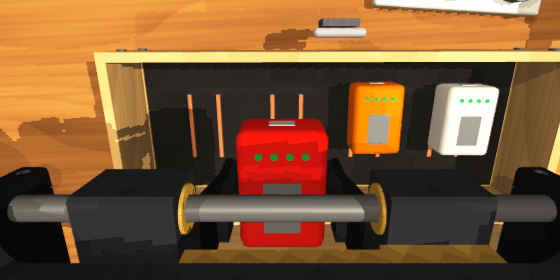

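Emit:
carry_out(motion=[[0,0.9,0,0,0,0,0.35],[0,1,0,0,0,0,0.35],[0,1,0,0,0,0,0.35],[0,1,0,0,0,0,0.35],[0,0.8,0,0,0,0,0.35],[0,0.45,0,0,0,0,0.35],[0,0.15,0,0,0,0,0.35],[0,0.07,0,0,0,0,0.35],[0,0.06,0,0,0,0,0.35],[0,0,0,0,0,0,0.35]])

```text
time_s: 33.45
eef_pos: [0.5873, -0.068, 0.0367]
tcp_rot: [[0.049, 0.001, -0.999], [0.999, 0.0, 0.049], [0.0, -1.0, -0.001]]
wrist_force: [-0.6, -0.6, -1.0]
width: 0.549
```

Emit:
carry_out(motion=[[0,0.07,0,0,0,0,0.35],[0,0,0,0,0,0,0.35]])

```text
time_s: 33.65
eef_pos: [0.5874, -0.0679, 0.0351]
tcp_rot: [[0.049, 0.001, -0.999], [0.999, 0.0, 0.049], [0.0, -1.0, -0.001]]
wrist_force: [-1.7, -0.7, 4.8]
width: 0.546
```

Contact. Release and rise.

Emit:
carry_out(motion=[[0,0,0,0,0,0,0.7],[0,0,0,0,0,0,0.7],[0,-0.5,0,0,0,0,0.7],[0,-0.8,0,0,0,0,0.7],[0,-1,0,0,0,0,0.7],[0,-1,0,0,0,0,0.7],[0,-1,0,0,0,0,0.7],[0,-1,0,0,0,0,0.8],[0,-0.2,0,0,0,0,0.85]])

```text
time_s: 34.55
eef_pos: [0.5882, -0.0684, 0.1755]
tcp_rot: [[0.049, 0.005, -0.999], [0.999, 0.0, 0.049], [0.001, -1.0, -0.005]]
wrist_force: [-0.0, 0.2, -0.3]
width: 0.799
```

```bash
python3 - <<'E'
from det import *
i,p,d=shot("wrist","f4"); k,q,e=shot("top","f4"); packs(k,q); cv2.imwrite("pics/f4.png",p[:300])
s=robot.read_state(); print(s["time_s"],s["eef_pos"],s["q"].round(0)); print(toward((.525,-.436,.19),87.3))
E
```

```text
red none
white none
black centre (525, -435) dims 71 54 long yaw 53.8 px [396.2 208.8]
orange none
34.65 [ 0.58730729 -0.06795427  0.17301105] [-30.  20.  39.  96. -14.  69. 100.]
{'turn': array([ 0.01, -0.01,  0.  ]), 'd_world': array([-0.0623, -0.368 ,  0.017 ]), 'shift_tool': array([-14.83,  -0.69,   1.77])}
```

View pics/f4.png

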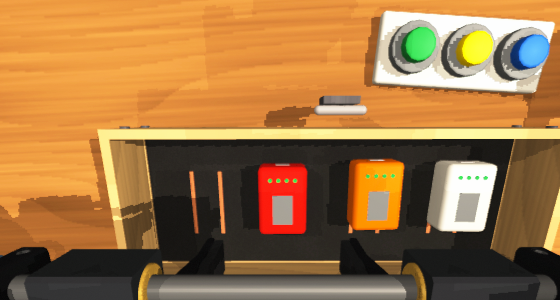

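Emit:
carry_out(motion=[[-1,-0.1,0.12,0,0,0,0.85],[-1,-0.1,0.12,0,0,0,0.85],[-1,-0.1,0.12,0,0,0,0.85],[-1,-0.1,0.12,0,0,0,0.85],[-1,-0.1,0.12,0,0,0,0.85],[-1,-0.1,0.12,0,0,0,0.85],[-1,-0.1,0.12,0,0,0,0.85],[-1,0,0.12,0,0,0,0.85],[-1,0,0.12,0,0,0,0.85],[-1,0,0.12,0,0,0,0.85],[-1,0,0.12,0,0,0,0.85]])

```text
time_s: 35.75
eef_pos: [0.5397, -0.3415, 0.1879]
tcp_rot: [[0.049, -0.002, -0.999], [0.999, 0.001, 0.049], [0.001, -1.0, 0.002]]
wrist_force: [0.1, -0.2, -0.1]
width: 0.852
```

Emit:
carry_out(motion=[[0,0,0,0,1,0,0.85],[0,0,0,0,1,0,0.85],[0,0,0,0,1,0,0.85],[0,0,0,0,1,0,0.85],[0,0,0,0,1,0,0.85],[0,0,0,0,1,0,0.85],[0,0,0,0,1,0,0.85],[0,0,0,0,1,0,0.85],[0,0,0,0,1,0,0.85],[0,0,0,0,1,0,0.85],[0,0,0,0,1,0,0.85],[0,0,0,0,1,0,0.85]])

```text
time_s: 36.95
eef_pos: [0.54, -0.3407, 0.188]
tcp_rot: [[0.987, -0.002, 0.159], [-0.159, 0.001, 0.987], [-0.002, -1.0, 0.0]]
wrist_force: [0.1, -0.4, 0.6]
width: 0.853
```

Emit:
carry_out(motion=[[0,0,0,0,1,0,0.85],[0,0,0,0,1,0,0.85],[0,0,0,0,1,0,0.85],[0,0,0,0,0.4,0,0.85],[0,0,0,0,0,0,0.85]])

```text
time_s: 37.45
eef_pos: [0.54, -0.3407, 0.188]
tcp_rot: [[0.809, -0.002, 0.588], [-0.588, 0.0, 0.809], [-0.002, -1.0, -0.001]]
wrist_force: [-0.7, -0.1, -0.3]
width: 0.852
```

```bash
python3 - <<'E'
from det import *
s=robot.read_state(); print(s["time_s"],s["eef_pos"],s["q"].round(0)); print(toward((.525,-.436,.19),-36.2))
E
```

```text
37.45 [ 0.54003295 -0.34071074  0.18800069] [-18.  39.  69.  88. -37.  79.  19.]
{'turn': array([ 0.01,  0.02, -0.01]), 'd_world': array([-0.015 , -0.0953,  0.002 ]), 'shift_tool': array([ 1.76, -0.08, -3.44])}
```

Emit:
carry_out(motion=[[0.44,0,-0.86,0,0,0,0.85],[0.44,0,-0.86,0,0,0,0.85],[0.44,0,-0.86,0,0,0,0.85],[0.44,0,-0.86,0,0,0,0.85],[0,0,0,0,0,0,0.85],[0,0,0,0,0,0,0.85]])

```text
time_s: 38.05
eef_pos: [0.525, -0.4366, 0.1886]
tcp_rot: [[0.809, -0.001, 0.588], [-0.588, 0.001, 0.809], [-0.001, -1.0, 0.0]]
wrist_force: [0.3, 0.9, 0.1]
width: 0.851
```

```bash
python3 - <<'E'
from det import *
i,p,d=shot("wrist","g1")
s=robot.read_state(); print(s["time_s"],s["eef_pos"],s["q"].round(0)); 
H,S,V=hsv(p); r=blob(i,"black",u8(V<75),.032,(235,130,340,248)); print(toward((r[0],r[1],.027),r[2]-90)); print(proj(i,(.525,-.436,.032)))
E
```

```text
38.1 [ 0.52565383 -0.43576539  0.1886784 ] [ -4.  43.  65.  80. -39.  81.  25.]
black centre (530, -438) dims 72 47 long yaw 53.0 px [286.5 194. ]
{'turn': array([-0.  ,  0.13, -0.01]), 'd_world': array([ 0.0039, -0.0025, -0.1617]), 'shift_tool': array([0.19, 6.47, 0.01])}
[281.30819331 195.91275024]
```

View pics/g1_wrist.png

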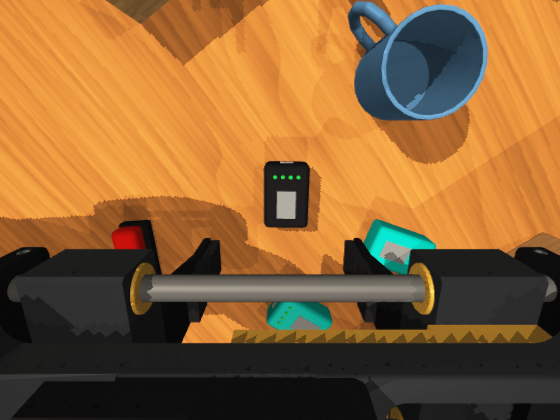

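```bash
python3 - <<'E'
from det import *
i=robot.camera_info("wrist")
x=np.array([.809,-.588,0]); z=np.array([.588,.809,0]); c=np.array([.530,-.438,0])
for u,v,h in((385,80,.09),(430,117,.09),(385,118,.0),(370,222,.03),(385,265,.03),(365,245,.03),(325,310,.03)):
    q=plane(i,u,v,h)-c; print((u,v),"tool x,z mm",(q@x*1000).round(),(q@z*1000).round())
E
```

```text
(385, 80) tool x,z mm 74.0 106.0
(430, 117) tool x,z mm 113.0 79.0
(385, 118) tool x,z mm 107.0 79.0
(370, 222) tool x,z mm 92.0 -30.0
(385, 265) tool x,z mm 113.0 -82.0
(365, 245) tool x,z mm 88.0 -57.0
(325, 310) tool x,z mm 47.0 -141.0
```

Emit:
carry_out(motion=[[0.19,1,0,0,0.1,0,0.8],[0,1,0,0,0,0,0.8],[0,1,0,0,0,0,0.8],[0,1,0,0,0,0,0.8],[0,1,0,0,0,0,0.8],[0,0.8,0,0,0,0,0.8],[0,0.45,0,0,0,0,0.8],[0,0.2,0,0,0,0,0.8],[0,0,0,0,0,0,0.8]])

```text
time_s: 39.0
eef_pos: [0.5295, -0.4391, 0.028]
tcp_rot: [[0.801, -0.0, 0.599], [-0.599, 0.0, 0.801], [-0.0, -1.0, -0.0]]
wrist_force: [0.0, 0.2, 0.2]
width: 0.801
```

```bash
python3 - <<'E'
from det import *
i,p,d=shot("wrist","g2"); cv2.imwrite("pics/g2.png",p[180:360,100:500])
s=robot.read_state(); print(s["time_s"],s["eef_pos"],s["wrist_force"],s["q"].round()); print(toward((.53,-.438,.027),-37))
E
```

```text
39.05 [ 0.52965702 -0.4394018   0.02864274] [-0.02238883  0.51356257  0.08469705] [ -1.  52.  58.  87. -46.  68.  29.]
{'turn': array([0.  , 0.03, 0.  ]), 'd_world': array([ 0.0003,  0.0014, -0.0016]), 'shift_tool': array([-0.02,  0.07,  0.05])}
```

View pics/g2.png

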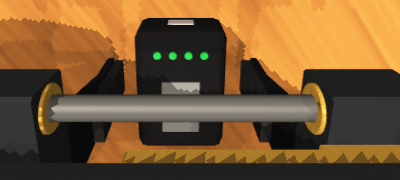

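Emit:
carry_out(motion=[[0,0,0,0,0,0,0.4],[0,0,0,0,0,0,0.35],[0,0,0,0,0,0,0.35],[0,0,0,0,0,0,0.35],[0,0,0,0,0,0,0.35],[0,-0.5,0,0,0,0,0.35],[0,-1,0,0,0,0,0.35],[0,-1,0,0,0,0,0.35],[0,-1,0,0,0,0,0.35],[0,-1,0,0,0,0,0.35],[0,-1,0,0,0,0,0.35],[0,-0.5,0,0,0,0,0.35]])

```text
time_s: 40.25
eef_pos: [0.5295, -0.4399, 0.1809]
tcp_rot: [[0.801, 0.002, 0.599], [-0.599, -0.002, 0.801], [0.003, -1.0, -0.0]]
wrist_force: [1.1, -0.1, -1.4]
width: 0.549
```

Emit:
carry_out(motion=[[-0.48,0,0.86,0,0,0,0.35],[-0.48,0,0.86,0,0,0,0.35],[-0.48,0,0.86,0,0,0,0.35],[-0.48,0,0.86,0,0,0,0.35],[0,0,0,0,-1,0,0.35],[0,0,0,0,-1,0,0.35],[0,0,0,0,-1,0,0.35],[0,0,0,0,-1,0,0.35],[0,0,0,0,-1,0,0.35],[0,0,0,0,-1,0,0.35],[0,0,0,0,-1,0,0.35],[0,0,0,0,-1,0,0.35]])

```text
time_s: 41.45
eef_pos: [0.5421, -0.3415, 0.1778]
tcp_rot: [[0.887, -0.001, -0.462], [0.462, 0.0, 0.887], [-0.0, -1.0, 0.001]]
wrist_force: [-0.4, -1.2, -1.1]
width: 0.548
```

Emit:
carry_out(motion=[[0,0,0,0,-1,0,0.35],[0,0,0,0,-1,0,0.35],[0,0,0,0,-1,0,0.35],[0,0,0,0,-1,0,0.35],[0,0,0,0,-1,0,0.35],[0,0,0,0,-1,0,0.35],[0,0,0,0,-1,0,0.35],[0,0,0,0,-0.5,0,0.35],[0,0,0,0,0,0,0.35]])

```text
time_s: 42.35
eef_pos: [0.542, -0.3417, 0.1779]
tcp_rot: [[0.048, -0.0, -0.999], [0.999, 0.0, 0.048], [0.0, -1.0, 0.0]]
wrist_force: [0.6, -0.5, -1.2]
width: 0.547
```

```bash
python3 - <<'E'
from det import *
s=robot.read_state(); print(s["time_s"],s["eef_pos"],s["wrist_force"],s["width"],s["q"].round())
print(toward((.5815,-.1593,.17),87.3))
E
```

```text
42.35 [ 0.5420439  -0.34168143  0.17787946] [ 0.64185711 -0.52789417 -1.24283876] 0.5468362723896644 [ -3.  28.  42.  88. -19.  72. 129.]
{'turn': array([-0.  , -0.01,  0.  ]), 'd_world': array([ 0.0395,  0.1824, -0.0079]), 'shift_tool': array([ 7.36,  0.32, -1.23])}
```

Emit:
carry_out(motion=[[0.92,0,-0.154,0,0,0,0.35],[0.92,0,-0.154,0,0,0,0.35],[0.92,0,-0.154,0,0,0,0.35],[0.92,0,-0.154,0,0,0,0.35],[0.92,0,-0.154,0,0,0,0.35],[0.92,0,-0.154,0,0,0,0.35],[0.92,0,-0.154,0,0,0,0.35],[0.92,0,-0.154,0,0,0,0.35],[0,0,0,0,0,0,0.35],[0,0,0,0,0,0,0.35]])

```text
time_s: 43.35
eef_pos: [0.582, -0.1591, 0.1779]
tcp_rot: [[0.05, -0.0, -0.999], [0.999, -0.0, 0.05], [-0.0, -1.0, 0.0]]
wrist_force: [-0.3, 0.4, -1.1]
width: 0.546
```

```bash
python3 - <<'E'
from det import *
i,p,d=shot("wrist","g3"); cv2.imwrite("pics/g3.png",p[80:360])
s=robot.read_state(); print(s["time_s"],s["eef_pos"],s["wrist_force"],s["width"])
print(toward((.5815,-.1593,.039),87.3))
E
```

```text
43.4 [ 0.58179384 -0.16011445  0.17797778] [-0.68004185 -0.05709892 -0.83335626] 0.5464513260081758
{'turn': array([-0.  , -0.03, -0.  ]), 'd_world': array([-0.0003,  0.0008, -0.139 ]), 'shift_tool': array([0.03, 5.56, 0.01])}
```

View pics/g3.png

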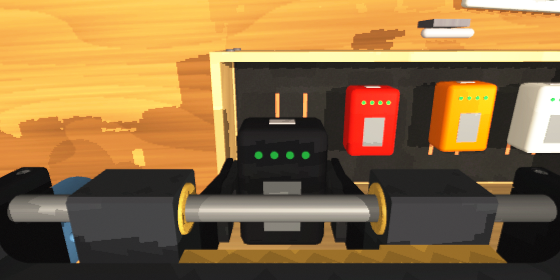

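Emit:
carry_out(motion=[[0,1,0,0,0,0,0.35],[0,1,0,0,0,0,0.35],[0,1,0,0,0,0,0.35],[0,1,0,0,0,0,0.35],[0,0.8,0,0,0,0,0.35],[0,0.45,0,0,0,0,0.35],[0,0.2,0,0,0,0,0.35],[0,0.07,0,0,0,0,0.35],[0,0.07,0,0,0,0,0.35],[0,0,0,0,0,0,0.35]])

```text
time_s: 44.4
eef_pos: [0.5825, -0.1594, 0.0389]
tcp_rot: [[0.049, 0.001, -0.999], [0.999, 0.0, 0.049], [0.0, -1.0, -0.001]]
wrist_force: [0.3, 0.5, -1.8]
width: 0.548
```

Emit:
carry_out(motion=[[0,0.06,0,0,0,0,0.35],[0,0,0,0,0,0,0.35]])

```text
time_s: 44.6
eef_pos: [0.5823, -0.1592, 0.037]
tcp_rot: [[0.049, 0.0, -0.999], [0.999, 0.0, 0.049], [0.0, -1.0, -0.0]]
wrist_force: [-0.6, -0.5, -1.7]
width: 0.547
```

Emit:
carry_out(motion=[[0,0.06,0,0,0,0,0.35],[0,0,0,0,0,0,0.35]])

```text
time_s: 44.8
eef_pos: [0.5824, -0.1593, 0.0363]
tcp_rot: [[0.049, 0.001, -0.999], [0.999, 0.001, 0.049], [0.001, -1.0, -0.001]]
wrist_force: [-4.0, 1.7, 9.0]
width: 0.547
```

Emit:
carry_out(motion=[[0,-0.04,0,0,0,0,0.7],[0,0,0,0,0,0,0.7],[0,-0.5,0,0,0,0,0.7],[0,-0.8,0,0,0,0,0.7],[0,-1,0,0,0,0,0.7],[0,-1,0,0,0,0,0.7],[0,-1,0,0,0,0,0.7],[0,-1,0.2,0,0,0,0.5],[0,-1,0.5,0,0,0,0.3]])

```text
time_s: 45.7
eef_pos: [0.5649, -0.1585, 0.1956]
tcp_rot: [[0.049, 0.001, -0.999], [0.999, -0.0, 0.049], [-0.0, -1.0, -0.001]]
wrist_force: [1.1, 0.0, 0.8]
width: 0.598
```

```bash
python3 - <<'E'
from det import *
i,p,d=shot("wrist","g4"); k,q,e=shot("top","g4"); j,r,e2=shot("side","g4"); cv2.imwrite("pics/g4.png",p[:300])
np.save("pics/g4_top.npy",e); np.save("pics/g4_side.npy",e2)
s=robot.read_state(); print(s["time_s"],s["eef_pos"],s["q"].round(0))
cv2.imwrite("pics/g4t.png",cv2.resize(q[130:260,140:420],None,fx=2.8,fy=2.8,interpolation=cv2.INTER_CUBIC))
cv2.imwrite("pics/g4s.png",cv2.resize(r[145:265,200:360],None,fx=5,fy=5,interpolation=cv2.INTER_CUBIC))
E
```

```text
45.85 [ 0.56515219 -0.15896767  0.19610209] [-23.  19.  42.  95. -13.  71. 109.]
```

View pics/g4.png

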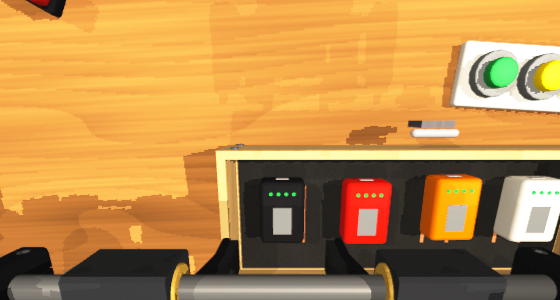

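View pics/g4t.png

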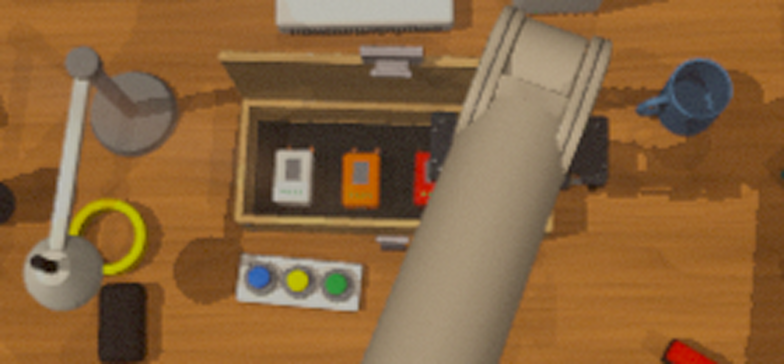

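View pics/g4s.png

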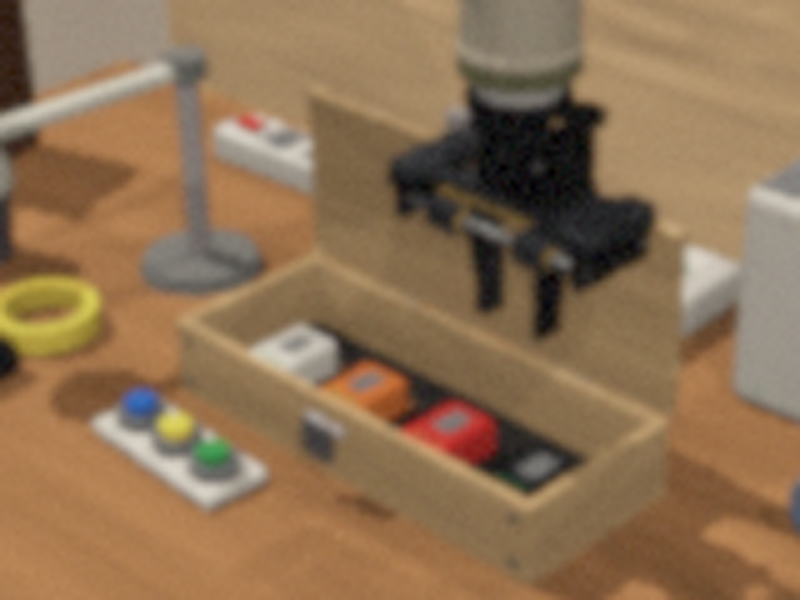

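```bash
python3 - <<'E'
from det import *
i=robot.camera_info("top"); P=deproj(i,np.load("pics/g4_top.npy"))
for u in (255,270,279,290):
    print(u,[(v,*P[v,u].round(3)[[0,2]]) for v in range(128,160,2)])
print(toward((.725,-.029,.34)))
E
```

```text
255 [(128, np.float64(0.839), np.float64(0.043)), (130, np.float64(0.831), np.float64(0.043)), (132, np.float64(0.825), np.float64(0.04)), (134, np.float64(0.818), np.float64(0.036)), (136, np.float64(0.809), np.float64(0.04)), (138, np.float64(0.802), np.float64(0.036)), (140, np.float64(0.8), np.float64(0.022)), (142, np.float64(0.798), np.float64(0.006)), (144, np.float64(0.791), np.float64(0.003)), (146, np.float64(0.784), np.float64(-0.001)), (148, np.float64(0.774), np.float64(0.004)), (150, np.float64(0.689), np.float64(0.233)), (152, np.float64(0.684), np.float64(0.227)), (154, np.float64(0.681), np.float64(0.214)), (156, np.float64(0.683), np.float64(0.188)), (158, np.float64(0.681), np.float64(0.172))]
270 [(128, np.float64(0.839), np.float64(0.04)), (130, np.float64(0.831), np.float64(0.042)), (132, np.float64(0.823), np.float64(0.04)), (134, np.float64(0.815), np.float64(0.04)), (136, np.float64(0.806), np.float64(0.043)), (138, np.float64(0.801), np.float64(0.037)), (140, np.float64(0.797), np.float64(0.025)), (142, np.float64(0.798), np.float64(0.002)), (144, np.float64
[... 1169 characters left out ...]
(0.822), np.float64(0.039)), (134, np.float64(0.812), np.float64(0.046)), (136, np.float64(0.804), np.float64(0.044)), (138, np.float64(0.8), np.float64(0.034)), (140, np.float64(0.796), np.float64(0.023)), (142, np.float64(0.795), np.float64(0.005)), (144, np.float64(0.787), np.float64(0.006)), (146, np.float64(0.781), np.float64(-0.001)), (148, np.float64(0.684), np.float64(0.259)), (150, np.float64(0.677), np.float64(0.261)), (152, np.float64(0.678), np.float64(0.236)), (154, np.float64(0.678), np.float64(0.218)), (156, np.float64(0.677), np.float64(0.199)), (158, np.float64(0.676), np.float64(0.18))]
{'d_world': array([0.1598, 0.13  , 0.1439]), 'shift_tool': array([ 5.51, -5.73, -6.15])}
```

Emit:
carry_out(motion=[[0.92,-0.96,0,0,0,0,0],[0.92,-0.96,0,0,0,0,0],[0.92,-0.96,0,0,0,0,0],[0.92,-0.96,0,0,0,0,0],[0.92,-0.96,0,0,0,0,0],[0.92,-0.96,0,0,0,0,0],[0,0,-0.9,0,0,0,0],[0,0,-0.9,0,0,0,0],[0,0,-0.9,0,0,0,0],[0,0,-0.9,0,0,0,0],[0,0,-0.9,0,0,0,0],[0,0,-0.9,0,0,0,0]])

```text
time_s: 47.05
eef_pos: [0.7071, -0.0269, 0.3366]
tcp_rot: [[0.048, -0.001, -0.999], [0.999, 0.0, 0.048], [0.0, -1.0, 0.001]]
wrist_force: [0.1, -0.4, 1.0]
width: 0.004
```

Emit:
carry_out(motion=[[0,0,-0.75,0,0,0,0],[0,0,0,0,0,0,0],[0,0,0,0,0,0,0]])

```text
time_s: 47.35
eef_pos: [0.7249, -0.0284, 0.3366]
tcp_rot: [[0.049, -0.002, -0.999], [0.999, -0.001, 0.049], [-0.001, -1.0, 0.002]]
wrist_force: [-0.0, -0.3, 0.5]
width: 0.007
```

```bash
python3 - <<'E'
from det import *
i,p,d=shot("wrist","h1")
s=robot.read_state(); print(s["time_s"],s["eef_pos"],s["width"],s["q"].round(0)); print(toward((.725,-.029,.262),87.3))
E
```

```text
47.4 [ 0.72462004 -0.02827921  0.33725853] 0.005663145298842495 [-22.  35.  38.  56. -21.  95.  97.]
{'turn': array([-0.01, -0.01, -0.  ]), 'd_world': array([ 0.0004, -0.0007, -0.0753]), 'shift_tool': array([-0.03,  3.01, -0.02])}
```

View pics/h1_wrist.png

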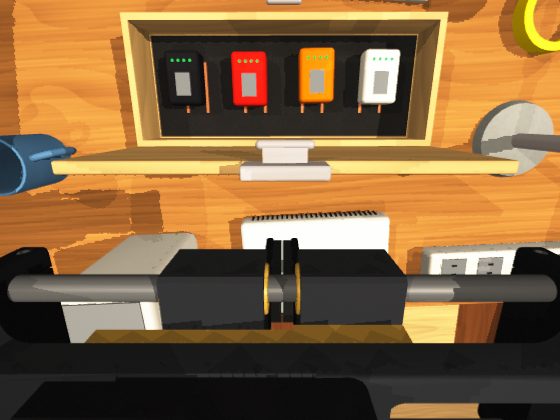

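Emit:
carry_out(motion=[[0,0.8,0,0,0,0,0],[0,0.8,0,0,0,0,0],[0,0.8,0,0,0,0,0],[0,0.6,0,0,0,0,0],[0,0,0.3,0,0,0,0],[0,0,0.3,0,0,0,0],[0,0,0.3,0,0,0,0],[0,0.05,0.3,0,0,0,0],[0,0.05,0.3,0,0,0,0]])

```text
time_s: 48.3
eef_pos: [0.6874, -0.0264, 0.2614]
tcp_rot: [[0.049, 0.002, -0.999], [0.999, 0.0, 0.049], [0.0, -1.0, -0.002]]
wrist_force: [1.8, -0.5, 2.1]
width: 0.001
```

Emit:
carry_out(motion=[[0,0.07,0.45,0,0,0,0],[0,0.07,0.45,0,0,0,0],[0,0.07,0.45,0,0,0,0],[0,0.1,0.45,0,0,0,0],[0,0.15,0.4,0,0,0,0]])

```text
time_s: 48.8
eef_pos: [0.6319, -0.0236, 0.2491]
tcp_rot: [[0.049, 0.001, -0.999], [0.999, 0.0, 0.049], [0.0, -1.0, -0.001]]
wrist_force: [0.7, -0.5, 0.9]
width: 0.009
```

```bash
python3 - <<'E'
from det import *
i,p,d=shot("side","h2"); cv2.imwrite("pics/h2.png",cv2.resize(p[125:265,180:360],None,fx=4,fy=4,interpolation=cv2.INTER_CUBIC))
s=robot.read_state(); print(s["time_s"],s["eef_pos"],s["wrist_force"],s["torque"])
E
```

```text
48.85 [ 0.63065671 -0.02370212  0.24855067] [1.41129917 0.79207547 0.35215522] [ 0.01135134 -0.18970351 -0.01175667]
```

View pics/h2.png

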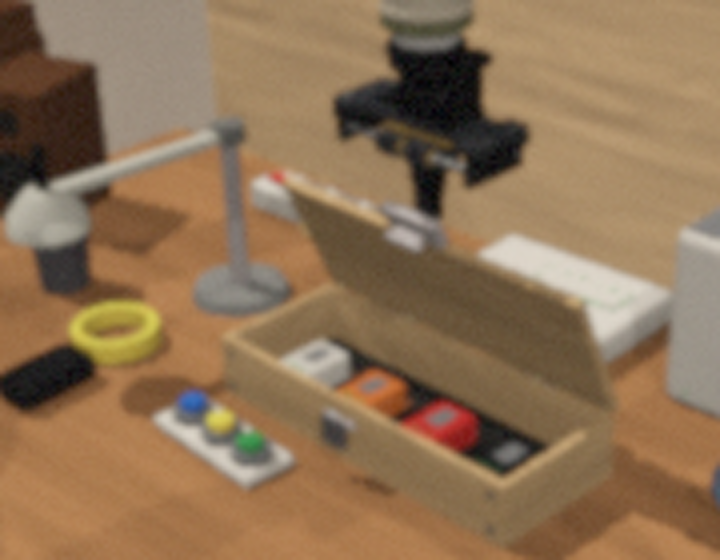

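Emit:
carry_out(motion=[[0,0.16,0.39,0,0,0,0],[0,0.18,0.39,0,0,0,0],[0,0.2,0.39,0,0,0,0],[0,0.24,0.38,0,0,0,0],[0,0.3,0.38,0,0,0,0],[0,0.34,0.38,0,0,0,0],[0,0.37,0.38,0,0,0,0],[0,0.4,0.37,0,0,0,0],[0,0,0,0,0,0,0]])

```text
time_s: 49.75
eef_pos: [0.5547, -0.0198, 0.1932]
tcp_rot: [[0.049, -0.002, -0.999], [0.999, 0.001, 0.049], [0.001, -1.0, 0.002]]
wrist_force: [0.4, -0.0, 0.2]
width: 0.005
```

```bash
python3 - <<'E'
from det import *
i,p,d=shot("side","h3"); cv2.imwrite("pics/h3.png",cv2.resize(p[125:265,180:360],None,fx=4,fy=4,interpolation=cv2.INTER_CUBIC))
s=robot.read_state(); print(s["time_s"],s["eef_pos"],s["wrist_force"],s["torque"])
E
```

```text
49.8 [ 0.55559504 -0.01972574  0.19393224] [-0.06029954 -0.61626418  0.45894891] [-0.03186089  0.02693222  0.04494664]
```

View pics/h3.png

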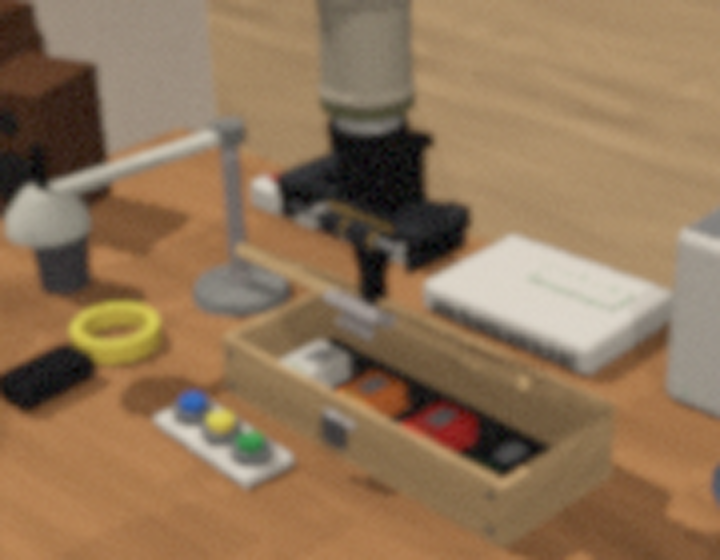

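Emit:
carry_out(motion=[[0,0.35,0.28,0,0,0,0],[0,0.35,0.26,0,0,0,0],[0,0.36,0.22,0,0,0,0],[0,0.36,0.2,0,0,0,0],[0,0.36,0.15,0,0,0,0],[0,0.36,0.12,0,0,0,0],[0,0.33,0.1,0,0,0,0],[0,0.33,0.08,0,0,0,0],[0,0.25,0.05,0,0,0,0],[0,0,0,0,0,0,0]])

```text
time_s: 50.8
eef_pos: [0.5191, -0.0181, 0.1168]
tcp_rot: [[0.049, -0.001, -0.999], [0.999, -0.0, 0.049], [-0.0, -1.0, 0.001]]
wrist_force: [1.0, 0.4, -0.6]
width: 0.003
```

```bash
python3 - <<'E'
from det import *
i,p,d=shot("side","h4"); cv2.imwrite("pics/h4.png",cv2.resize(p[125:265,180:360],None,fx=4,fy=4,interpolation=cv2.INTER_CUBIC))
s=robot.read_state(); print(s["time_s"],s["eef_pos"],s["wrist_force"],s["torque"])
E
```

```text
50.85 [ 0.51951847 -0.01815696  0.11740761] [-0.07711493 -0.95411831 -0.292552  ] [ 0.04664178 -0.00050947  0.05144829]
```

View pics/h4.png

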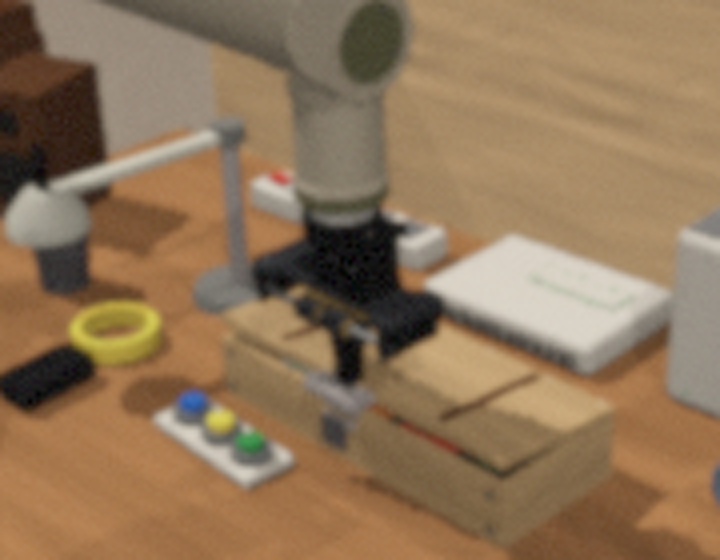

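Now press down in small steps past the catch.

Emit:
carry_out(motion=[[0,0.2,0,0,0,0,0],[0,0.15,0,0,0,0,0],[0,0.1,0,0,0,0,0],[0,0,0,0,0,0,0]])

```text
time_s: 51.25
eef_pos: [0.5196, -0.0181, 0.1065]
tcp_rot: [[0.049, -0.0, -0.999], [0.999, 0.0, 0.049], [0.0, -1.0, 0.0]]
wrist_force: [-1.4, 0.6, 3.3]
width: 0.004
```

Emit:
carry_out(motion=[[0,0.1,0,0,0,0,0],[0,0.1,0,0,0,0,0],[0,0,0,0,0,0,0]])

```text
time_s: 51.55
eef_pos: [0.5196, -0.0181, 0.1011]
tcp_rot: [[0.049, -0.0, -0.999], [0.999, -0.0, 0.049], [-0.0, -1.0, 0.0]]
wrist_force: [0.5, -0.9, 0.1]
width: 0.003
```

Emit:
carry_out(motion=[[0,0.1,0,0,0,0,0],[0,0,0,0,0,0,0]])

```text
time_s: 51.75
eef_pos: [0.52, -0.0181, 0.0994]
tcp_rot: [[0.049, 0.0, -0.999], [0.999, 0.0, 0.049], [0.0, -1.0, -0.0]]
wrist_force: [-1.4, -0.2, 5.6]
width: 0.005
```

Emit:
carry_out(motion=[[0,0.08,0,0,0,0,0],[0,0,0,0,0,0,0]])

```text
time_s: 51.95
eef_pos: [0.5201, -0.0181, 0.099]
tcp_rot: [[0.049, 0.0, -0.999], [0.999, 0.002, 0.049], [0.002, -1.0, -0.0]]
wrist_force: [-12.3, 0.8, 30.3]
width: 0.007
```

Emit:
carry_out(motion=[[0,-0.2,0,0,0,0,0],[0,-0.8,0,0,0,0,0],[0,-1,0,0,0,0,0],[0,-1,0.3,0,0,0,0],[0,-1,0.4,0,0,0,0],[0,-0.5,0.6,0,0,0,0],[0,0,0.6,0,0,0,0],[0,0,0,0,0,0,0]])

```text
time_s: 52.75
eef_pos: [0.4715, -0.0156, 0.2098]
tcp_rot: [[0.048, 0.001, -0.999], [0.999, 0.002, 0.048], [0.002, -1.0, -0.001]]
wrist_force: [0.1, -0.6, -0.8]
width: 0.002
```

```bash
python3 - <<'E'
from det import *
i,p,d=shot("side","i1"); cv2.imwrite("pics/i1.png",cv2.resize(p[145:265,180:340],None,fx=5,fy=5,interpolation=cv2.INTER_CUBIC))
i,p,d=shot("wrist","i1"); H,S,V=hsv(p)
P=deproj(i,d); print("lid z",[P[v,u].round(3) for u,v in((150,200),(200,230),(400,230),(450,215))])
s=robot.read_state(); print(s["time_s"],s["eef_pos"],s["wrist_force"],s["q"].round())
for n,m in(("green",(H>45)&(H<80)&(S>100)),("yellow",(H>22)&(H<35)&(S>200)&(V>120)),("blue",(H>98)&(H<120)&(S>120))): blob(i,n,u8(m),.034,(300,0,560,230))
E
```

```text
lid z [array([ 0.481, -0.18 ,  0.001]), array([ 0.516, -0.116,  0.023]), array([0.527, 0.123, 0.024]), array([0.519, 0.194, 0.002])]
52.85 [ 0.47252679 -0.0155385   0.20950941] [-0.02453574 -0.04283633 -0.7696693 ] [-42.  -1.  39. 110.   1.  71.  84.]
green centre (452, 57) dims 28 26 long yaw 87.2 px [347.5 172. ]
yellow centre (508, 289) dims 51 18 long yaw 12.0 px [551. 208.]
blue centre (463, 156) dims 30 27 long yaw 87.2 px [436.5 177. ]
```

View pics/i1.png

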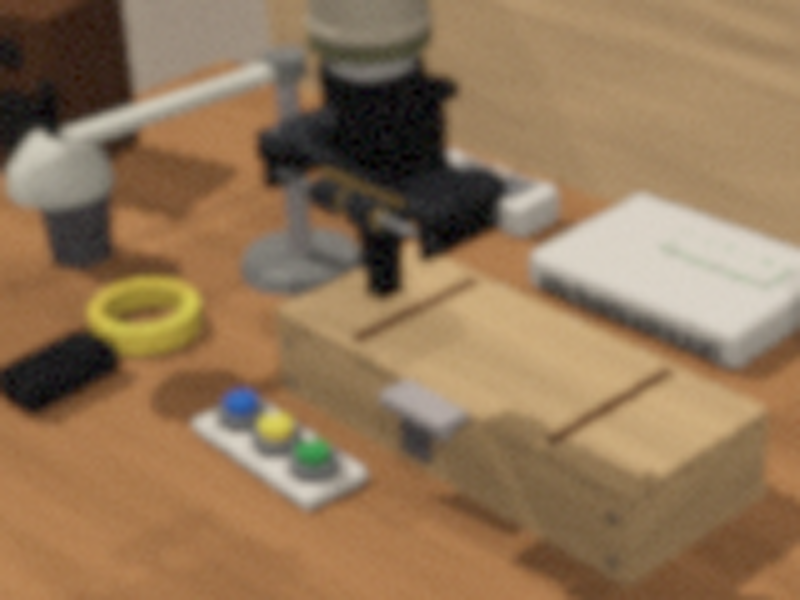

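View pics/i1_wrist.png

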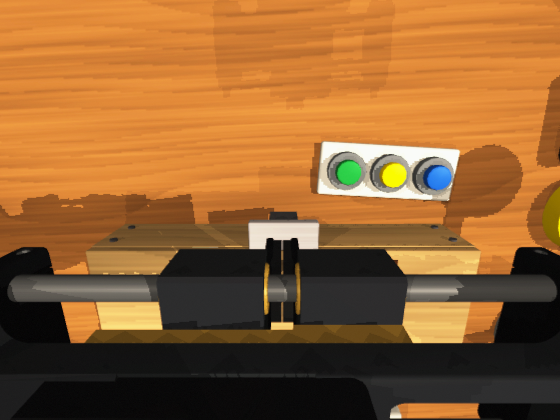

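```bash
python3 - <<'E'
from det import *
print(toward((.4585,.1075,.08),86.5))
i,p,d=shot("top","i2"); P=deproj(i,d); print([P[v,u].round(3)[2] for u,v in((240,180),(240,190),(250,195),(320,190),(325,180),(335,175))]); cv2.imwrite("pics/i2.png",cv2.resize(p[130:260,140:420],None,fx=2.8,fy=2.8,interpolation=cv2.INTER_CUBIC))
E
```

```text
{'turn': array([0.  , 0.09, 0.01]), 'd_world': array([-0.014 ,  0.123 , -0.1295]), 'shift_tool': array([4.88, 5.18, 0.8 ])}
[np.float64(0.088), np.float64(0.08), np.float64(0.598), np.float64(0.079), np.float64(0.082), np.float64(0.078)]
```

View pics/i2.png

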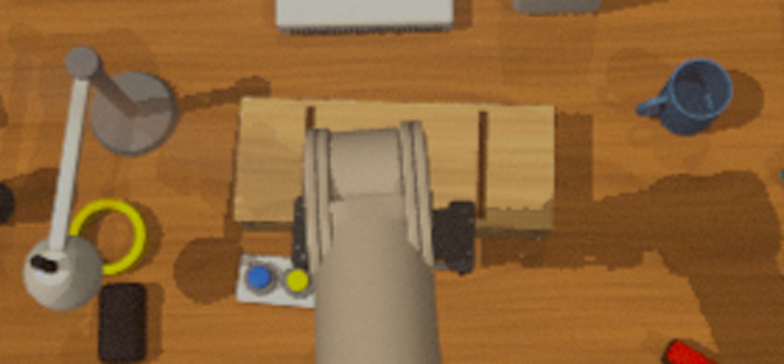

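Emit:
carry_out(motion=[[0.98,0,0.16,0,0,0,0],[0.98,0,0.16,0,0,0,0],[0.98,0,0.16,0,0,0,0],[0.98,0.4,0.16,0,0,0,0],[0.98,0.8,0.16,0,0,0,0],[0,1,0,0,0,0,0],[0,1,0,0,0,0,0],[0,1,0,0,0,0,0],[0,0.8,0,0,0,0,0],[0,0,0,0,0,0,0]])

```text
time_s: 53.9
eef_pos: [0.457, 0.1068, 0.0819]
tcp_rot: [[0.049, -0.004, -0.999], [0.999, -0.003, 0.049], [-0.003, -1.0, 0.004]]
wrist_force: [0.8, -0.2, 0.9]
width: 0.005
```

```bash
python3 - <<'E'
from det import *
i,p,d=shot("wrist","j1"); cv2.imwrite("pics/j1.png",p[130:340,80:480])
s=robot.read_state(); print(s["time_s"],s["eef_pos"],s["wrist_force"]); print(toward((.4585,.1075,.051),87.3))
print(proj(i,(.4585,.1075,.034)))
E
```

```text
53.95 [0.45789243 0.10701102 0.083495  ] [0.22707391 0.14893172 0.91664051]
{'turn': array([-0.02, -0.01, -0.02]), 'd_world': array([ 0.0006,  0.0005, -0.0325]), 'shift_tool': array([ 0.02,  1.3 , -0.03])}
[283.94043588 237.56473068]
```

View pics/j1.png

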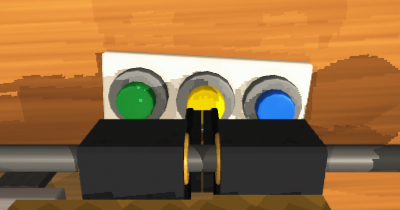

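Emit:
carry_out(motion=[[0,0.6,0,0,0,0,0],[0,0.5,0,0,0,0,0],[0,0.15,0,0,0,0,0],[0,0.1,0,0,0,0,0],[0,0.1,0,0,0,0,0],[0,0,0,0,0,0,0]])

```text
time_s: 54.55
eef_pos: [0.4584, 0.1075, 0.0485]
tcp_rot: [[0.049, 0.0, -0.999], [0.999, 0.0, 0.049], [0.0, -1.0, -0.0]]
wrist_force: [-1.1, -1.3, 2.7]
width: 0.004
```

Emit:
carry_out(motion=[[0,0.08,0,0,0,0,0],[0,0.06,0,0,0,0,0],[0,0,0,0,0,0,0]])

```text
time_s: 54.85
eef_pos: [0.4585, 0.1076, 0.0453]
tcp_rot: [[0.049, 0.0, -0.999], [0.999, 0.001, 0.049], [0.001, -1.0, -0.0]]
wrist_force: [-4.6, -2.1, 10.2]
width: 0.008
```

Emit:
carry_out(motion=[[0,-0.2,0,0,0,0,0],[0,-0.6,0,0,0,0,0],[0,-0.6,0,0,0,0,0],[0,0,0,0,0,0,0],[0,0,0,0,0,0,0]])

```text
time_s: 55.35
eef_pos: [0.4583, 0.1078, 0.0796]
tcp_rot: [[0.048, 0.001, -0.999], [0.999, 0.001, 0.048], [0.001, -1.0, -0.001]]
wrist_force: [0.1, -0.6, 0.2]
width: 0.006
```

```bash
python3 - <<'E'
from det import *
i,p,d=shot("wrist","j2"); cv2.imwrite("pics/j2.png",p[130:340,80:480])
s=robot.read_state(); print(s["time_s"],s["eef_pos"],s["wrist_force"]); print(toward((.4635,.157,.08),87.3))
E
```

```text
55.4 [0.45802042 0.10764961 0.07927114] [-0.3110103  -1.01515671 -0.30675257]
{'turn': array([-0.  , -0.01,  0.  ]), 'd_world': array([0.0055, 0.0494, 0.0007]), 'shift_tool': array([ 1.98, -0.03, -0.12])}
```

View pics/j2.png

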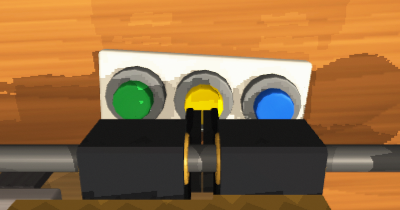

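Key up again. Now blue.

Emit:
carry_out(motion=[[0.66,0,-0.04,0,0,0,0],[0.66,0,-0.04,0,0,0,0],[0.66,0,-0.04,0,0,0,0],[0,0,0,0,0,0,0],[0,0.6,0,0,0,0,0],[0,0.4,0,0,0,0,0],[0,0.1,0,0,0,0,0],[0,0.1,0,0,0,0,0],[0,0,0,0,0,0,0]])

```text
time_s: 56.3
eef_pos: [0.4635, 0.1566, 0.0498]
tcp_rot: [[0.049, -0.001, -0.999], [0.999, -0.0, 0.049], [-0.0, -1.0, 0.001]]
wrist_force: [-1.6, -0.7, 1.9]
width: 0.006
```

Emit:
carry_out(motion=[[0,0.1,0,0,0,0,0],[0,0,0,0,0,0,0]])

```text
time_s: 56.5
eef_pos: [0.4639, 0.1568, 0.0475]
tcp_rot: [[0.049, 0.001, -0.999], [0.999, 0.0, 0.049], [0.0, -1.0, -0.0]]
wrist_force: [-0.5, -1.7, 2.8]
width: 0.003
```

Emit:
carry_out(motion=[[0,0.08,0,0,0,0,0],[0,0.02,0,0,0,0,0],[0,0,0,0,0,0,0]])

```text
time_s: 56.8
eef_pos: [0.464, 0.1568, 0.0454]
tcp_rot: [[0.049, 0.0, -0.999], [0.999, 0.0, 0.049], [0.0, -1.0, -0.0]]
wrist_force: [-3.3, -3.0, 10.9]
width: 0.007
```

Emit:
carry_out(motion=[[0,-0.2,0,0,0,0,0],[0,-0.6,0,0,0,0,0],[0,-0.6,0,0,0,0,0],[0,0,0,0,0,0,0],[0,0,0,0,0,0,0]])

```text
time_s: 57.3
eef_pos: [0.4637, 0.1571, 0.0796]
tcp_rot: [[0.048, 0.0, -0.999], [0.999, 0.001, 0.048], [0.001, -1.0, -0.0]]
wrist_force: [0.4, 0.3, 0.1]
width: 0.003
```

```bash
python3 - <<'E'
from det import *
i,p,d=shot("wrist","j3"); cv2.imwrite("pics/j3.png",p[130:340,80:480])
s=robot.read_state(); print(s["time_s"],s["eef_pos"],s["wrist_force"]); print(toward((.4535,.058,.08),87.3))
E
```

```text
57.35 [0.46338093 0.15693322 0.07923033] [ 1.62059171e-04 -1.43026223e-01 -4.15020052e-01]
{'turn': array([-0.  , -0.01,  0.  ]), 'd_world': array([-0.0099, -0.0989,  0.0008]), 'shift_tool': array([-3.97, -0.03,  0.2 ])}
```

View pics/j3.png

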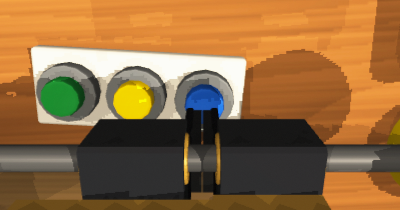

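Emit:
carry_out(motion=[[-0.8,0,0.04,0,0,0,0],[-0.8,0,0.04,0,0,0,0],[-0.8,0,0.04,0,0,0,0],[-0.8,0,0.04,0,0,0,0],[-0.77,0,0.04,0,0,0,0],[0,0,0,0,0,0,0],[0,0.6,0,0,0,0,0],[0,0.4,0,0,0,0,0],[0,0.1,0,0,0,0,0],[0,0.1,0,0,0,0,0],[0,0,0,0,0,0,0]])

```text
time_s: 58.45
eef_pos: [0.4536, 0.0582, 0.0497]
tcp_rot: [[0.048, -0.001, -0.999], [0.999, -0.0, 0.048], [-0.0, -1.0, 0.001]]
wrist_force: [-0.7, 1.6, 3.1]
width: 0.004
```

Emit:
carry_out(motion=[[0,0.1,0,0,0,0,0],[0,0.05,0,0,0,0,0],[0,0,0,0,0,0,0]])

```text
time_s: 58.75
eef_pos: [0.454, 0.0582, 0.0462]
tcp_rot: [[0.049, 0.0, -0.999], [0.999, 0.0, 0.049], [0.0, -1.0, -0.0]]
wrist_force: [-1.7, 1.3, 4.9]
width: 0.009
```

Emit:
carry_out(motion=[[0,0.04,0,0,0,0,0],[0,0.02,0,0,0,0,0],[0,0,0,0,0,0,0]])

```text
time_s: 59.05
eef_pos: [0.4541, 0.0582, 0.0453]
tcp_rot: [[0.049, 0.0, -0.999], [0.999, 0.001, 0.049], [0.001, -1.0, -0.0]]
wrist_force: [-5.7, 1.4, 15.0]
width: 0.007
```

Emit:
carry_out(motion=[[0,-0.2,0,0,0,0,0],[0,-0.6,0,0,0,0,0],[0,-0.8,0,0,0,0,0],[0,-1,0,0,0,0,0.2],[0,-1,0.3,0,0,0,0.4],[0,-1,0.5,0,0,0,0.6],[0,-1,0,0,0,0,0.6],[0,-1,0,0,0,0,0.6],[0,-1,0,0,0,0,0.6],[0,-1,0,0,0,0,0.6],[0,-1,0,0,0,0,0.6],[0,-1,0,0,0,0,0.6]])

```text
time_s: 60.25
eef_pos: [0.4339, 0.0587, 0.3105]
tcp_rot: [[0.049, 0.001, -0.999], [0.999, 0.0, 0.049], [0.0, -1.0, -0.001]]
wrist_force: [-0.9, 0.1, 0.5]
width: 0.593
```

Emit:
carry_out(motion=[[0,-1,0,0,0,0,0.6],[0,-0.5,0,0,0,0,0.6],[0,0,0,0,0,0,0.6]])

```text
time_s: 60.55
eef_pos: [0.4345, 0.0589, 0.348]
tcp_rot: [[0.049, 0.002, -0.999], [0.999, 0.001, 0.049], [0.001, -1.0, -0.002]]
wrist_force: [-0.1, -0.5, -1.2]
width: 0.599
```

```bash
python3 - <<'E'
from det import *
i,p,d=shot("top","k1"); P=deproj(i,d); cv2.imwrite("pics/k1.png",cv2.resize(p[130:260,140:340],None,fx=4,fy=4,interpolation=cv2.INTER_CUBIC))
j,q,d2=shot("wrist","k1")
s=robot.read_state(); print(s["time_s"],s["eef_pos"],s["wrist_force"])
E
```

```text
60.65 [0.43369253 0.05882112 0.34601247] [-0.36725242 -0.93102279 -0.29228702]
```

View pics/k1.png

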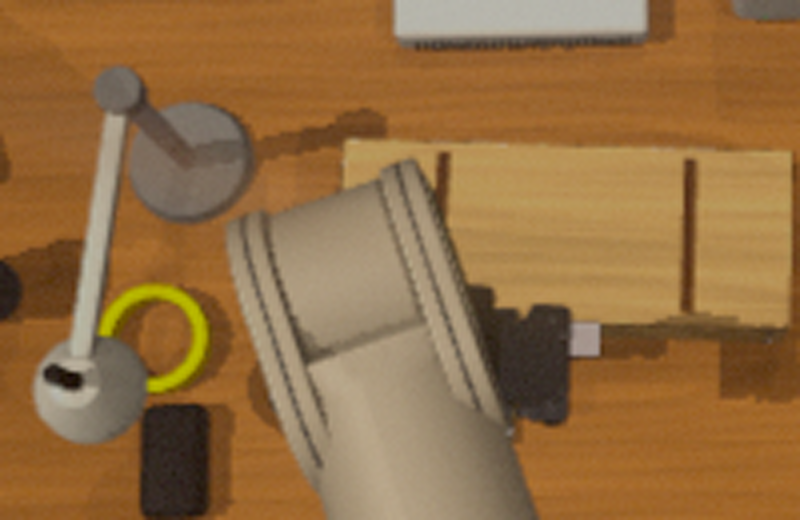

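View pics/k1_wrist.png

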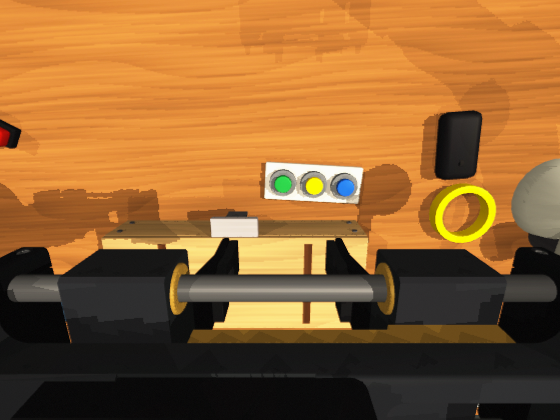

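```bash
python3 - <<'E'
from det import *
i=robot.camera_info("top"); print(plane(i,140+52/4,130+372/4,.264),plane(i,140+80/4,130+381/4,.215))
print(toward((.449,.361,.345),83))
E
```

```text
[0.45386408 0.36019795 0.264     ] [0.45351477 0.35586398 0.215     ]
{'turn': array([-0.01,  0.53, -0.  ]), 'd_world': array([ 0.0153,  0.3022, -0.001 ]), 'shift_tool': array([12.1 ,  0.04, -0.02])}
```

Emit:
carry_out(motion=[[1,0,-0.01,0,0,0,0.6],[1,0,-0.01,0,0,0,0.6],[1,0,-0.01,0,0,0,0.6],[1,0,-0.01,0,0,0,0.6],[1,0,-0.01,0,0,0,0.6],[1,0,-0.01,0,0,0,0.6],[1,0,-0.01,0,0,0,0.6],[1,0,-0.01,0,0,0,0.6],[1,0,-0.01,0,0,0,0.6],[1,0,-0.01,0,0,0,0.6],[1,0,-0.01,0,0,0,0.6],[1,0,-0.01,0,0.5,0,0.6]])

```text
time_s: 61.85
eef_pos: [0.4513, 0.359, 0.3452]
tcp_rot: [[0.119, -0.002, -0.993], [0.993, -0.002, 0.119], [-0.002, -1.0, 0.001]]
wrist_force: [0.9, -0.1, 0.1]
width: 0.599
```

Emit:
carry_out(motion=[[0,0,0,0,0,0,0.6],[0,0,0,0,0,0,0.6]])

```text
time_s: 62.05
eef_pos: [0.4512, 0.3581, 0.3453]
tcp_rot: [[0.117, -0.002, -0.993], [0.993, -0.002, 0.117], [-0.003, -1.0, 0.001]]
wrist_force: [0.1, -0.5, -0.2]
width: 0.601
```

```bash
python3 - <<'E'
from det import *
j,q,d2=shot("wrist","k2")
s=robot.read_state(); print(s["time_s"],s["eef_pos"],s["q"].round()); print(toward((.452,.359,.246),83)); print(proj(j,(.452,.359,.264)))
E
```

```text
62.1 [0.45156818 0.35748837 0.3459235 ] [-60.  11.  20.  82.  -4.  88.  43.]
{'turn': array([-0.  ,  0.03, -0.01]), 'd_world': array([ 0.0004,  0.0015, -0.0999]), 'shift_tool': array([ 0.07,  4.  , -0.01])}
[283.88789663 220.86442887]
```

View pics/k2_wrist.png

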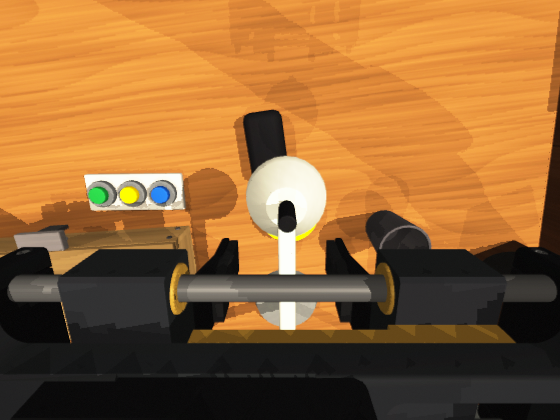

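Emit:
carry_out(motion=[[0.1,0.7,0,0,0,0,0.6],[0,0.8,0,0,0,0,0.6],[0,0.8,0,0,0,0,0.6],[0,0.8,0,0,0,0,0.6],[0,0.6,0,0,0,0,0.6],[0,0.3,0,0,0,0,0.6],[0,0,0,0,0,0,0.3],[0,0,0,0,0,0,0.3],[0,0,0,0,0,0,0.3]])

```text
time_s: 63.0
eef_pos: [0.4521, 0.3611, 0.2481]
tcp_rot: [[0.118, 0.001, -0.993], [0.993, 0.001, 0.118], [0.001, -1.0, -0.001]]
wrist_force: [-0.2, -0.1, 0.2]
width: 0.41
```

```bash
python3 - <<'E'
from det import *
j,q,d2=shot("wrist","k3"); cv2.imwrite("pics/k3.png",q[130:340,130:430])
s=robot.read_state(); print(s["time_s"],s["eef_pos"],s["wrist_force"],s["width"])
E
```

```text
63.05 [0.45208    0.36110756 0.2479339 ] [-1.39093189  0.17128779  0.08658828] 0.37045293476685887
```

View pics/k3.png

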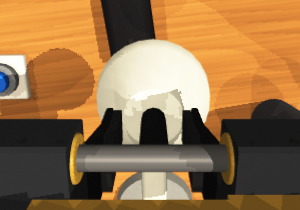

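Emit:
carry_out(motion=[[-0.42,0,-0.01,0,-0.3125,0,0.3],[-0.42,0,-0.01,0,-0.3125,0,0.3],[-0.84,0,-0.036,0,-0.625,0,0.3],[-0.84,0,-0.036,0,-0.625,0,0.3],[-0.84,0,-0.036,0,-0.625,0,0.3],[-0.84,0,-0.036,0,-0.625,0,0.3],[-0.84,0,-0.036,0,-0.625,0,0.3],[-0.84,0,-0.036,0,-0.625,0,0.3],[0,0,0,0,0,0,0.3]])

```text
time_s: 63.95
eef_pos: [0.4801, 0.2158, 0.2479]
tcp_rot: [[-0.471, 0.001, -0.882], [0.882, 0.0, -0.471], [-0.001, -1.0, -0.001]]
wrist_force: [0.4, -0.3, 0.4]
width: 0.301
```

```bash
python3 - <<'E'
from det import *
s=robot.read_state(); e=s["eef_pos"]; print(s["time_s"],e,s["wrist_force"],s["q"].round()); d=e[:2]-[.69,.333]; print(np.linalg.norm(d),np.degrees(np.arctan2(*d[::-1]))%360,np.degrees(np.arctan2(s["tcp_rot"][1,0],s["tcp_rot"][0,0])))
E
```

```text
63.95 [0.48011539 0.21575973 0.24785908] [ 0.40057526 -0.29889438  0.36457095] [-50.   6.  22.  99.  -2.  75.  91.]
0.24040971277891424 209.18746010012532 118.08764829066564
```

Emit:
carry_out(motion=[[-0.84,0,-0.036,0,-0.625,0,0.3],[-0.84,0,-0.036,0,-0.625,0,0.3],[-0.84,0,-0.036,0,-0.625,0,0.3],[-0.84,0,-0.036,0,-0.625,0,0.3],[-0.84,0,-0.036,0,-0.625,0,0.3],[-0.42,0,-0.01,0,-0.3125,0,0.3],[-0.42,0,-0.01,0,-0.3125,0,0.3],[-0.3,0,0,0,-0.2,0,0.3],[0,0,0,0,0,0,0.3]])

```text
time_s: 64.85
eef_pos: [0.5708, 0.1239, 0.2471]
tcp_rot: [[-0.864, 0.0, -0.504], [0.504, -0.0, -0.864], [-0.0, -1.0, -0.0]]
wrist_force: [-0.4, 0.1, 0.2]
width: 0.298
```

Emit:
carry_out(motion=[[0,0,0,0,0,0,0.6],[0,0,0,0,0,0,0.6],[0,-0.7,0,0,0,0,0.6],[0,-0.8,0,0,0,0,0.6],[0,-0.8,0,0,0,0,0.6],[0,-0.9,0,0,0,0,0.6],[0,-0.9,0,0,0,0,0.6],[0,0,0.8,0,0,0,0.6],[0,0,1,0,0,0,0.6],[0,0,1,0,0,0,0.6],[0,0,1,0,0,0,0.6],[0,0,1,0,0,0,0.6]])

```text
time_s: 66.05
eef_pos: [0.5092, 0.0196, 0.3497]
tcp_rot: [[-0.864, 0.0, -0.503], [0.503, 0.001, -0.864], [0.0, -1.0, -0.001]]
wrist_force: [0.4, 0.8, -0.4]
width: 0.606
```

Emit:
carry_out(motion=[[0,-0.5,1,0,0,0,0.6],[0,-0.5,1,0,0,0,0.6],[0,0,0,0,0,0,0.6],[0,0,0,0,0,0,0.6]])

```text
time_s: 66.45
eef_pos: [0.4848, -0.0229, 0.3749]
tcp_rot: [[-0.864, 0.001, -0.503], [0.503, 0.001, -0.864], [-0.0, -1.0, -0.002]]
wrist_force: [0.1, 0.1, 0.2]
width: 0.601
```

```bash
python3 - <<'E'
from det import *
i,p,d=shot("top","l1"); j,q,e=shot("side","l1"); k,w,f=shot("wrist","l1")
P=deproj(i,d)
s=robot.read_state(); print(s["time_s"],s["eef_pos"],s["wrist_force"],s["q"].round())
cv2.imwrite("pics/l1s.png",cv2.resize(q[145:265,180:340],None,fx=5,fy=5,interpolation=cv2.INTER_CUBIC))
E
```

```text
66.6 [ 0.48490305 -0.02208642  0.37391721] [0.50321956 0.47082446 0.10579502] [-34.  -3.  30.  92.   1.  90. 146.]
```

View pics/l1_top.png

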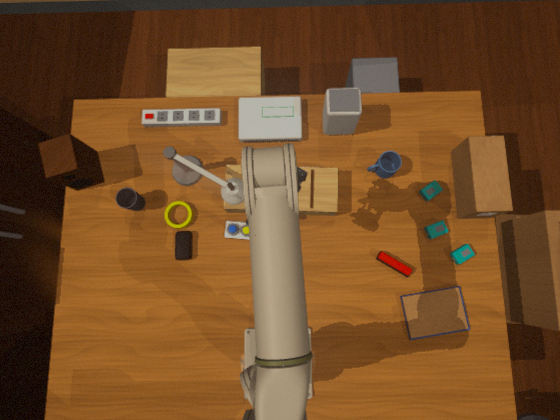

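View pics/l1s.png

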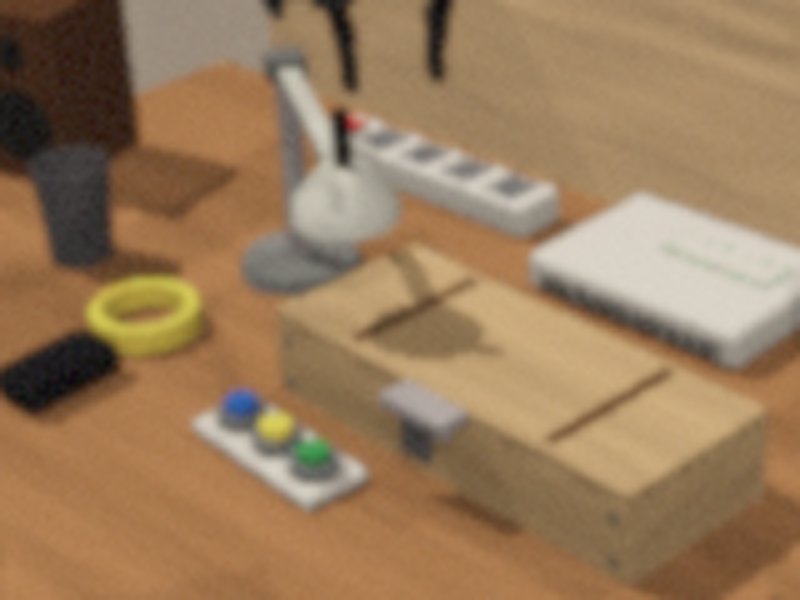

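View pics/l1_wrist.png

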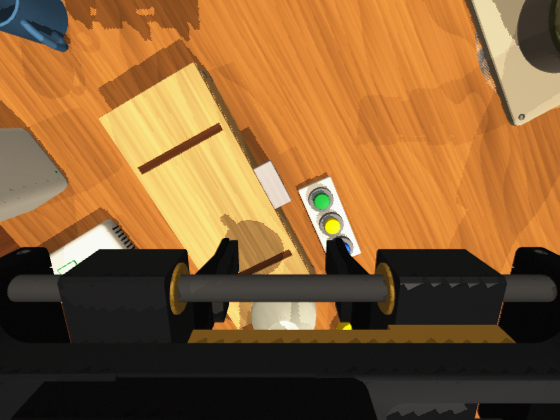

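Emit:
carry_out(motion=[[0,0,0,0,0.8,0,0.6],[0,0,0,0,0.8,0,0.6],[0,0,0,0,0.8,0,0.6],[0,0,0,0,0.8,0,0.6],[0,0,0,0,0,0,0.6],[0,0,0,0,0,0,0.6],[0,0,0,0,0,0,0.6]])

```text
time_s: 67.3
eef_pos: [0.4849, -0.023, 0.3743]
tcp_rot: [[-0.565, -0.0, -0.825], [0.825, -0.0, -0.565], [0.0, -1.0, 0.0]]
wrist_force: [0.3, -0.7, -0.2]
width: 0.601
```

```bash
python3 - <<'E'
from det import *
i,p,d=shot("top","m1"); P=deproj(i,d)
print("peg",plane(i,231,187.5,.264)); print("lid",[P[v,u].round(3)[2] for u,v in((320,180),(325,195),(328,205),(310,200))])
u,v=np.meshgrid(np.arange(215,255),np.arange(175,210)); m=(P[v,u,2]>.17)&(P[v,u,2]<.3); q=P[v,u][m]; print("head region",q.mean(0),len(q))
pv=plane(i,231,187.5,.264)[:2]-[.69,.333]; print(np.linalg.norm(pv),np.degrees(np.arctan2(*pv[::-1]))%360)
s=robot.read_state(); print(s["time_s"],s["eef_pos"],s["wrist_force"],s["q"].round(),s["joint_vel"].round(2))
cv2.imwrite("pics/m1.png",cv2.resize(p[130:260,140:340],None,fx=4,fy=4,interpolation=cv2.INTER_CUBIC))
E
```

```text
peg [0.55948181 0.12518074 0.264     ]
lid [np.float64(0.083), np.float64(0.075), np.float64(0.081), np.float64(0.077)]
head region [0.56467974 0.13391283 0.20662264] 565
0.24540546820428064 237.86965776184596
67.35 [ 0.48488887 -0.02308432  0.37436623] [ 0.25734467  0.12354456 -0.24732645] [-33.  -3.  29.  92.   1.  90. 121.] [ 0.08 -0.17  0.07  0.08 -0.03  0.   -0.68]
```

View pics/m1.png

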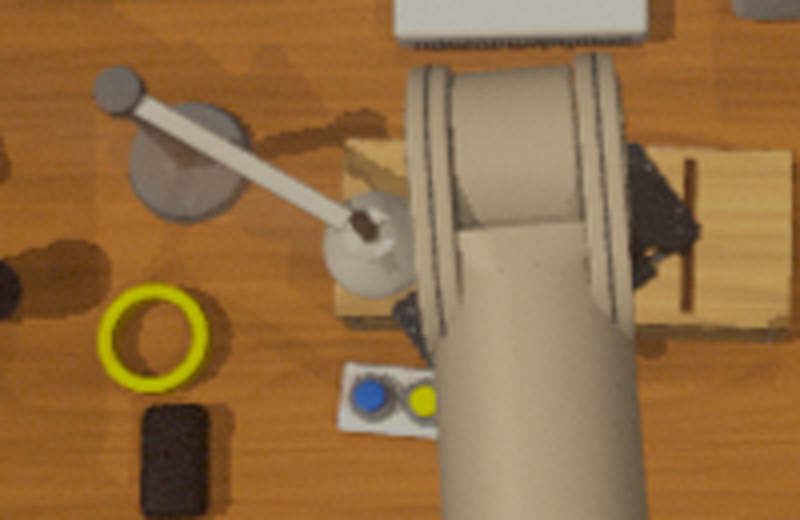

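```bash
python3 -c "
from workcell import robot
print(robot.finish_job())"
```

```text
the job is handed in; nothing more can be done
None
```

The job is handed in after about 67 s of the 210 s allowed. Every step was done in the order asked, and I saw no failed or disagreeing check; no verdict was reported.

- **Lamp out:** I swung the lamp head round to the left, about 60 degrees, well clear of the crate and the key panel.
- **Packs:** All four were there (white, orange, red and black). Red was knocked a few centimetres aside partway through, so I measured it again before picking it up. Each pack was lowered until I felt it touch, and a picture then showed all four flat and side by side on the mat. The turquoise look-alikes were left alone.
- **Lid:** I pushed it shut from behind by its tab. The force dropped as it passed the catch, then it met a hard stop at 30 N. It showed flush, and at the end the depth camera read the lid top at about 80 mm (82 mm is shut).
- **Keys:** I pressed yellow, then blue, then green, each to the bottom of its travel (10 to 15 N against the hard stop) and let each one up again. Later pictures show all three up.
- **Lamp back:** The lamp head is over the left half of the crate again, about 4 degrees further in than it started.

At the hand-in the arm was clear of everything with no force on the wrist. The mug, stapler, mouse, tape and pen cup showed no movement in the pictures.

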